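# Close and lock the delivery carrier

## Robot

A 7-joint arm with a two-finger parallel gripper is mounted at the origin on the work surface. World frame = base frame: x ahead of the robot, y to its left, z up, the work surface at z = 0. Lengths are in m, angles in rad, forces in N, time in s.
With the tool pointing down it reaches from about 0.4 to 0.875 m from the base axis. Payload 6.5 kg.
Tool frame: the origin (TCP) lies between the finger pads; the fingertips stand 19 mm ahead of it and the grasp point (between the pads) is the TCP; x points along the fingers, y is the direction in which the jaws open and shut, and the axes are right-handed (so a half turn about x gives the same grasp; the last joint's range is limited). The gripper opens to 85 mm and grips with 20 to 120 N. Pads are 22 mm wide; open, the fingers measure 114 mm over their backs; the gripper's body (76 mm by 85 mm) begins 54 mm behind the grasp point. The pads swing forward as they close: fully open they stand 13 mm farther back than shut.
Start: joints at [1.084, 0.536, -0.004, 1.538, 0.003, 1.067, -0.071], TCP at [0.266, -0.593, 0.25] pointing down, gripper open.
Joint ranges: [-2.7, 2.7], [-0.37, 2.16], [-1.27, 1.26], [0.24, 2.4], [-1.31, 4.45], [0.19, 1.91], [-2.76, 2.76]. Speed limits (rad/s): [2.39, 2.39, 3.14, 3.14, 3.14, 3.14, 3.14].

## Interface

Orientations are given as a unit quaternion [w, x, y, z].
In Python, from cell import telemetry, eyes, arm gives the robot as it stands. The module is installed in compiled form; this text tells all that it offers.
- The arm moves only by the tool jog_arm, never from a script. Its argument "series" is text: rows parted by semicolons, each of 7 numbers parted by spaces: the turn, a rotation vector about the tool's x, y, z in degrees, then the shift along the tool's x, y, z in m, then the opening, from 0 (shut) to 1 (fully open). In form: rx ry rz dx dy dz jaw; .... A call has 1 to 12 rows; each row is the pose to reach, as a shift and turn from the pose commanded when the call began, along the tool's axes at that moment; what a row does not reach only later rows make up. A row lasts 1/10 s, in which the tool goes at most 50 mm and 8.59 degrees, less where a joint would pass 70% of its speed; a pose out of reach is approached as far as the arm can. A call with a gripper value outside its range is refused whole. The fingers move at their own pace and stop on an object; "force" is the grip in N (left out, the last holds). Time passes only in rows, so rows that repeat a pose let the fingers close. It gives the time, the measured TCP pose, the force and the opening at its end, in the units of the state.
- telemetry.state(): the state, without advancing time (a new reading comes with each control period).
- eyes.snapshot(name): name is "scene" or "top"; returns the picture (420x560x3 uint8, red, green, blue); there is no depth.
- eyes.calibration(name): a dict with "mtx" (3x3 intrinsics, pixels), "k1" (the pictures are not rectified: a ray, as slopes to the right and down, at radius r is drawn at 1 + k1 r^2 times it, then the intrinsics apply), "rvec" (rotation vector, rad) and "tvec" (3), from world to camera coordinates, as OpenCV has them. Camera axes: x right, y down, z forward; pixel columns grow to the right and rows downward; lengths in m; the calibration is good to about 2 mm. A picture is of the moment at which its call begins. calibration takes no time and is no camera call.
- arm.close_job(): hands the job in, once; it reports no verdict.
The state is a dict: "time": time; "joints": joint angles; "qvel": joint speeds; "joint_efforts": joint torques, N m; "ee_pos": TCP position; "orientation": TCP orientation; "contact_force": force on the tool from outside, world axes, zero at the start; "wrist_torque": the same for the moment, N m; "gripper_width": opening from 0.0 (shut) to 1.0 (fully open).
Only numpy, scipy, OpenCV 4.12 (cv2) and the standard library are available. Lean on these libraries where they do the work, as an engineer would, in place of code of your own. Each camera call takes 0.05 s, during which the arm holds its last target.

## Task

Close the teal delivery carrier for transport: first slide its white lid fully shut, then take the orange key from its black stand, put its blade in the slot of the steel cam and turn the cam clockwise (seen from above) until it seats against its stop with the red tongue lying across the lid. Finally put the key back upright in its stand, let go, and leave the brown jar and the small white tub standing where they are.

Things in the scene. Friction and masses are not known exactly. Their poses are not given: they have to be found in the camera images.
- carrier: Fixed teal box, 260 mm (x) x 300 mm (y), 150 mm high; origin under its centre. The cam stands on its block at the -y end; a red tongue under the cam's head (top 169 mm above the table) reaches 50 mm from the cam's axis along the slot: unlocked it points along the carrier's -x, locked along its +y, over the lid.
- ridge (a point): Middle of the top edge of the dark teal ridge on the carrier's white sliding lid; moves with the lid. Ridge 120 mm long along x, 14 mm thick along y, 24 mm tall, its top 186 mm and the lid's flat top 162 mm above the table. Axes are the carrier's: the lid opens along +y and is pushed shut along -y.
- lid (a joint): How far the lid is open, in m: 0 fully shut against its stop, up to 0.10. It slides with about 2.5 N of friction and stays where it is left. It needs no grasp: push the ridge on its +y face.
- cam (a joint): Turn of the cam, in rad: 0 unlocked, 1.571 locked against a hard stop. It grows clockwise seen from above. Friction (0.08 Nm) holds it where it is left. It starts at 0.1 to 0.4.
- slot (a point): Centre of the slot's floor in the round steel cam on the carrier's end block, 171 mm above the table, on the cam's vertical axis; turns with the cam, not with the lid. Head 34 mm across, its top 14 mm above this point. The slot runs right across it along this point's x, open at both ends, 6 mm wide, 14 mm deep, bevelled to 12 mm wide at the top.
- key_mid (a point): Centre of the key's orange handle: 30 mm along x, 14 mm along y, 50 mm tall. Loose, 70 to 120 g, upright, blade down, z up. Below: a black collar 42 mm across, its underside 29 mm below this point; a shank 10 mm across; a flat steel blade 20 mm wide along x, 3 mm thick, 16 mm tall, its tip 69 mm below this point. In the slot it has about 0.15 rad of play before it drives the cam.
- key_tip (a point): Middle of the lower edge of the key's blade, 69 mm below the centre of the handle; same axes as the key.
- stand_mouth (a point): Centre of the mouth of the black key stand, a fixed block 75 x 75 mm, 50 mm high; this point is on its top. Its pocket is 28 mm along x, 18 mm along y and 45 mm deep; the key's blade and shank hang in it and the collar rests on the top, so that the handle's centre is then 29 mm above this point.
- jar_mid (a point): Centre of a loose brown jar with a red cap, 60 mm across, 85 mm tall. Bystander.
- tub_mid (a point): Centre of a loose small white lidded tub, 82 mm across, 55 mm tall. Bystander.
Mind the look-alikes: they are no part of the job. Leave any purple or yellow look-alike of the part that bears key_mid alone.

How it is judged:
On the way, in this order (a step that is already met when the one before it is completed fails the run):
1. the lid is fully shut (within 5 mm) with the cam still unlocked (value of joint lid below 0.005 m and value of joint cam below 0.8 rad), for 0.2 s.
2. the key's blade is in the slot before the cam has been turned (horizontal distance between key_tip and slot below 0.01 m and z of key_tip in the frame of slot below 0.009 m and value of joint cam below 0.8 rad), for 0.05 s.
3. the cam is turned to its stop (within 5 degrees) with the blade in the slot (value of joint cam above 1.484 rad and horizontal distance between key_tip and slot below 0.01 m and z of key_tip in the frame of slot below 0.009 m), for 0.1 s.
At the end, for the whole second after the job is handed in: The lid is shut within 5 mm, the cam is within 5 degrees of its stop (locked) and still, and the key stands upright (within about 8 degrees) in its stand, its collar down on the stand's top (within 7 mm) and its handle within 12 mm of the stand's axis (value of joint lid below 0.005 m and value of joint cam above 1.484 rad and horizontal distance between key_mid and stand_mouth below 0.012 m and z of key_mid in the frame of stand_mouth below 0.036 m and angle between key_mid's own z axis and vertical below 0.15 rad and velocity of joint cam below 0.05 rad/s); the robot touches nothing.
It fails at once if the jar is pushed more than 30 mm from its place or tipped over (distance of jar_mid from where it was at the start of the episode above 0.03 m or angle between jar_mid's own z axis and vertical above 0.5 rad).
It fails at once if the tub is pushed more than 30 mm from its place or tipped over (distance of tub_mid from where it was at the start of the episode above 0.03 m or angle between tub_mid's own z axis and vertical above 0.5 rad).
It also fails if it takes over 72 s, if anything falls off the work surface, if the arm or the gripper's body presses on something with over 40 N, if the wrist force passes 120 N, or if a joint passes its speed limit or range.

## Working session

There is one attempt and no reset: what is moved stays moved. The work goes in short steps, Python scripts to look and compute and a tool call to move; the robot and the scene stay as the last step left them, time stands still between calls to the robot, and variables do not carry over. Pictures are saved under pics/ and viewed, and the job is handed in when it is done.

Besides the shell and the picture viewer there is one more tool, called after "Call:" as a command line: name --argument value ..., lists and objects as JSON in quotes. jog_arm: Moves the arm, as the interface text tells. Its arguments: {"type":"object","properties":{"series":{"type":"string"},"force":{"type":"number"}},"required":["series"]}

```bash
mkdir -p pics; ls
python3 - <<'E'
from cell import telemetry, eyes, arm
import cv2, numpy as np
for n in ("scene","top"):
    im=eyes.snapshot(n); cv2.imwrite(f"pics/{n}0.png",im[:,:,::-1]); 
    c=eyes.calibration(n); print(n,{k:np.round(v,4).tolist() for k,v in c.items()})
print(telemetry.state())
E
```

```text
pics
scene {'mtx': [[418.0985, 0.0, 283.1132], [0.0, 418.0985, 210.3089], [0.0, 0.0, 1.0]], 'k1': -0.1289, 'rvec': [2.0166, 0.83, -0.4501], 'tvec': [-0.3159, -0.1542, 1.4574]}
top {'mtx': [[423.025, 0.0, 276.4022], [0.0, 423.025, 213.2337], [0.0, 0.0, 1.0]], 'k1': -0.0968, 'rvec': [2.1532, -2.0574, 0.234], 'tvec': [-0.1291, 0.5649, 0.8551]}
{'time': 0.1, 'joints': array([ 1.08376227,  0.53711497, -0.0044501 ,  1.53877676,  0.00257701,
        1.06723964, -0.07122399]), 'qvel': array([ 0.00115153, -0.00031581, -0.00172576, -0.00207465, -0.00056034,
        0.0009693 , -0.00010265]), 'joint_efforts': array([ 3.59565311e-03, -5.84564424e+01,  1.05186515e+00, -2.59776539e+01,
        1.26017566e-02,  4.59162751e-03,  2.26947570e-06]), 'ee_pos': array([ 0.26532657, -0.59280552,  0.24948366]), 'orientation': array([-0.14718508, -0.69136386, -0.14823058,  0.69165039]), 'contact_force': array([ 0.21448875, -0.84856452, -0.12626762]), 'wrist_torque': array([-0.03878482, -0.04950406, -0.01180014]), 'gripper_width': 0.9999115897939068}
```

View pics/scene0.png

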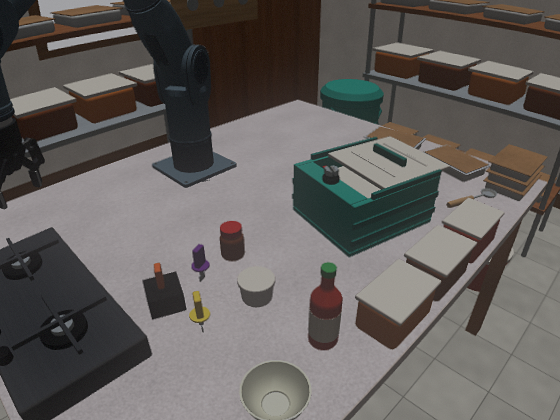

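View pics/top0.png

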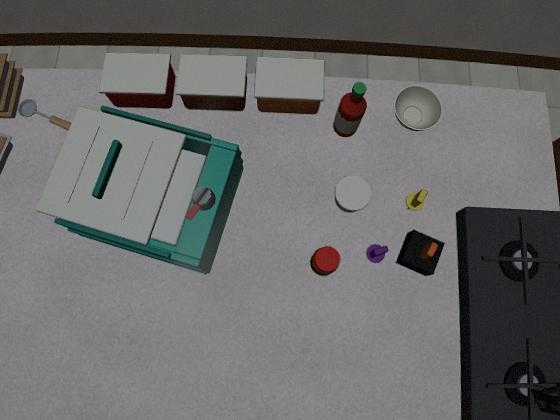

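The scene view shows the orange key in the black stand at (160,285). The look-alikes are purple at (200,258) and yellow at (198,305). In the top view the stand is at (420,252), the carrier is at upper left with its ridge at (107,170), the cam is at (204,198) and the tongue at (194,210). The orange one fits the description, since it is the only one in the black stand. I'll enlarge to confirm.

```bash
cat > h.py <<'E'
import cv2, numpy as np
from cell import telemetry, eyes, arm
from scipy.spatial.transform import Rotation as R
def cal(n):
    c=eyes.calibration(n); K=np.array(c['mtx']); Rm=cv2.Rodrigues(np.array(c['rvec'],float))[0]
    return K,np.array([float(np.ravel(c['k1'])[0]),0,0,0]),Rm,np.ravel(c['tvec'])
def proj(n,P):
    K,d,Rm,t=cal(n); return cv2.projectPoints(np.atleast_2d(np.array(P,float)),cv2.Rodrigues(Rm)[0],t,K,d)[0][:,0]
def ray(n,uv):
    K,d,Rm,t=cal(n); u=cv2.undistortPointsIter(np.array([[uv]],float),K,d,None,None,(3,100,1e-10))[0,0]
    return -Rm.T@t, Rm.T@np.array([u[0],u[1],1])
def onz(n,uv,z):
    o,d=ray(n,uv); return o+d*(z-o[2])/d[2]
def tri(uvs,uvt):
    (o1,d1),(o2,d2)=ray("scene",uvs),ray("top",uvt)
    A=np.stack([d1,-d2],1); s=np.linalg.lstsq(A,o2-o1,rcond=None)[0]
    p,q=o1+d1*s[0],o2+d2*s[1]; return (p+q)/2,np.linalg.norm(p-q)
def crop(im,x0,y0,w,h,s,name):
    c=cv2.resize(im[y0:y0+h,x0:x0+w,::-1],None,fx=s,fy=s,interpolation=cv2.INTER_CUBIC); cv2.imwrite(name,c)
def tcp():
    s=telemetry.state(); q=s['orientation']; return np.array(s['ee_pos']),R.from_quat([q[1],q[2],q[3],q[0]]),s
E
python3 - <<'E'
import cv2
from h import crop
a=cv2.imread('pics/top0.png')[:,:,::-1]; b=cv2.imread('pics/scene0.png')[:,:,::-1]
crop(a,300,170,160,120,5,'pics/t_key.png'); crop(b,130,210,160,120,5,'pics/s_key.png')
crop(a,30,90,230,190,3,'pics/t_car.png'); crop(b,280,120,180,130,4,'pics/s_car.png')
E
```

```text
(no output)
```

View pics/t_key.png

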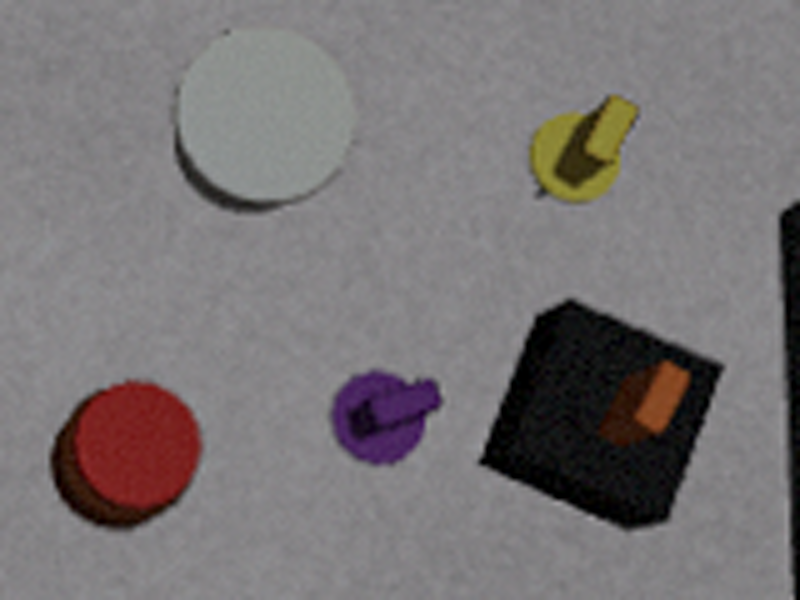

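View pics/s_key.png

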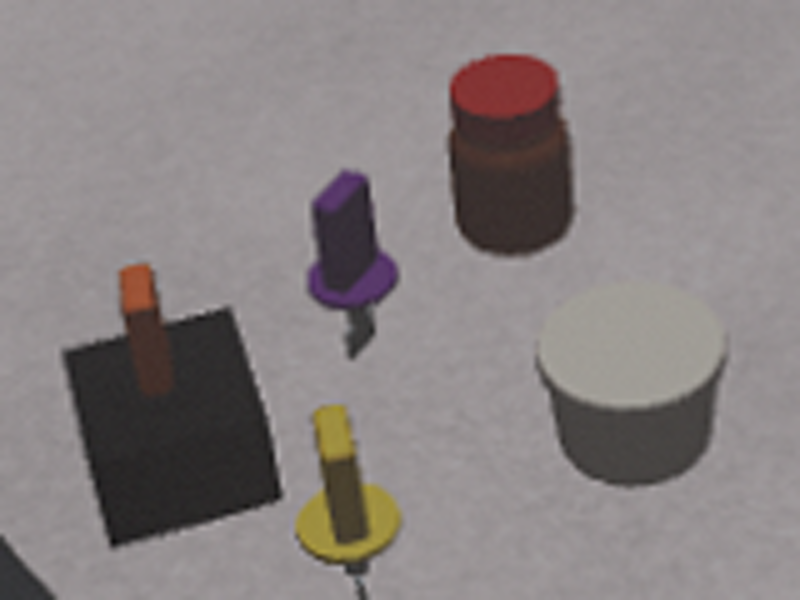

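View pics/t_car.png

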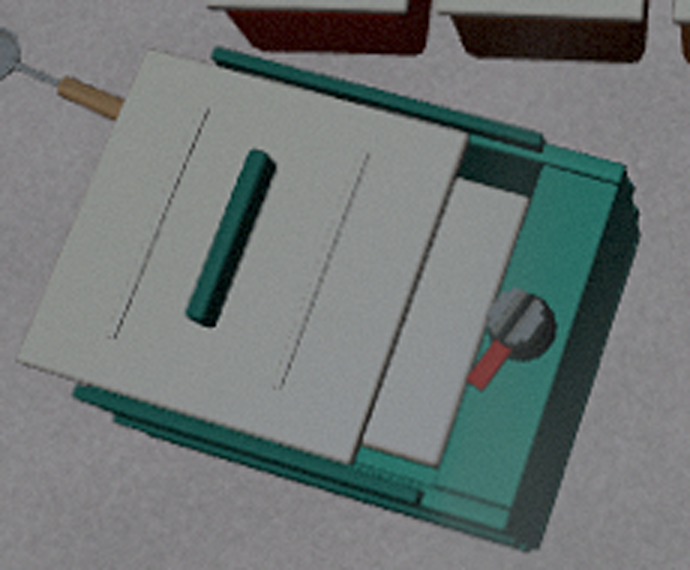

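View pics/s_car.png

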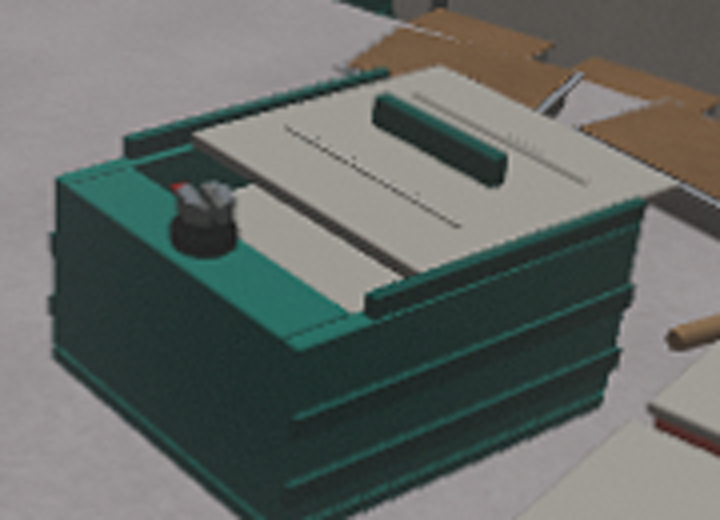

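Run:
```python
import cv2,numpy as np
from h import *
a=cv2.imread('pics/top0.png')[:,:,::-1]; b=cv2.imread('pics/scene0.png')[:,:,::-1]
g=lambda im:(255*np.clip(im/255.,0,1)**0.4).astype(np.uint8)
cA=g(a)[225:280,390:450]; cB=g(b)[255:320,135:195]
o=np.hstack([cv2.resize(cA,(400,366),interpolation=cv2.INTER_CUBIC),cv2.resize(cB,(338,366),interpolation=cv2.INTER_CUBIC)])
cv2.imwrite('pics/st_g.png',o[:,:,::-1])
for p in [(117.3,142.7),(96.7,196)]: print('ridge',onz('top',p,.186))
# carrier: cam axis at head top z .185
print('cam',onz('top',(30+523/3,90+320/3),.185))
print('cam tri',tri((280+207/4,120+200/4),(30+523/3,90+320/3)))
print('orange top',onz('top',(300+663/5,170+397/5),.104))
# block corner top z .15: crop (625,165),(505,528)
for p in [(625,168),(505,528),(420,495),(545,145)]: print(onz('top',(30+p[0]/3,90+p[1]/3),.15))
for n,p,z in [('jar',(300+137/5,170+445/5),.085),('tub',(300+267/5,170+115/5),.055)]: print(n,onz('top',p,z))
```

```text
ridge [0.67057429 0.21632262 0.186     ]
ridge [0.56053315 0.24220661 0.186     ]
cam [0.56865386 0.03410674 0.185     ]
cam tri (array([0.57291082, 0.0379958 , 0.17955478]), np.float64(0.007780324900769331))
orange top [ 0.49941289 -0.4289788   0.104     ]
[ 0.68720529 -0.01982543  0.15      ]
[0.44050171 0.04094632 0.15      ]
[0.45883701 0.09753559 0.15      ]
[0.7015743  0.03595889 0.15      ]
jar [ 0.47298367 -0.2132382   0.085     ]
tub [ 0.62583533 -0.27207495  0.055     ]
```

View pics/st_g.png

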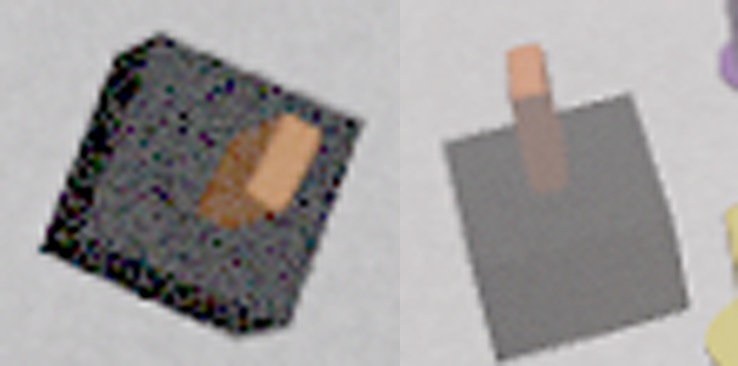

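Run:
```python
import cv2,numpy as np
from h import *
a=cv2.imread('pics/top0.png')[:,:,::-1]; b=cv2.imread('pics/scene0.png')[:,:,::-1]
g=lambda im:(255*np.clip(im/255.,0,1)**0.5).astype(np.uint8)
cA=g(a)[178:228,178:228]; cB=g(b)[155:195,310:350]
o=np.hstack([cv2.resize(cA,(400,400),interpolation=cv2.INTER_CUBIC),cv2.resize(cB,(400,400),interpolation=cv2.INTER_CUBIC)])
cv2.imwrite('pics/cam_g.png',o[:,:,::-1])
p,r,s=tcp(); print(p,r.as_matrix().round(3)); print(proj('top',[p])[0],proj('scene',[p])[0])
```

```text
[ 0.26532657 -0.59280552  0.24948366] [[-0.001  0.409 -0.913]
 [ 0.001 -0.913 -0.409]
 [-1.    -0.002  0.   ]]
[558.51756098 378.11443301] [ 18.99212552 194.37187144]
```

View pics/cam_g.png

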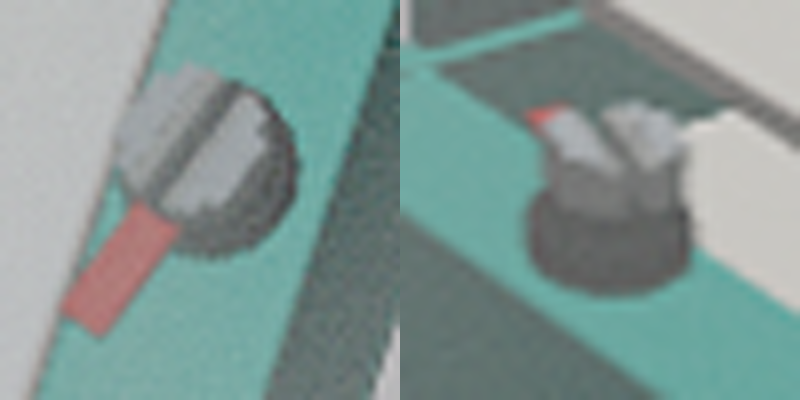

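```bash
cat > fit.py <<'E'
from h import *
from scipy.optimize import least_squares
A=lambda x,y:('top',(390+x/6.667,225+y/6.667)); B=lambda x,y:('scene',(135+(x-400)/5.633,255+y/5.633))
def fit(obs,p0):
    def f(p,full=False):
        c,s=np.cos(p[2]),np.sin(p[2]); r=[]
        for (n,uv),L in obs:
            W=[p[0]+c*L[0]-s*L[1],p[1]+s*L[0]+c*L[1],L[2]]
            r.append(proj(n,W)[0]-uv)
        return np.array(r) if full else np.ravel(r)
    o=least_squares(f,p0,loss='soft_l1'); return o.x,f(o.x,True)
if __name__=='__main__':
    k=[(A(293,112),(.015,-.007,.104)),(A(322,125),(.015,-.007,.104))]
    # handle: +x end = world +x-ish (yaw -24deg): image up; +y side= image left
    k=[(A(293,112),(.015,.007,.104)),(A(322,125),(.015,-.007,.104)),(A(277,213),(-.015,-.007,.104)),(A(246,195),(-.015,.007,.104)),
       (A(200,207),(-.015,.007,.054)),(A(228,231),(-.015,-.007,.054)),
       ]
    k2=[(B(508,50),(-.015,.007,.104)),(B(540,43),(.015,.007,.104)),(B(547,92),(.015,-.007,.104)),(B(513,98),(-.015,-.007,.104)),]
    x,r=fit(k,[.5,-.43,-.42]);print('key top',x,r.round(1).tolist())
    h=.0375
    st=[(A(362,122),(h,-h,.05)),(A(290,322),(-h,-h,.05)),(A(160,35),(h,h,.05)),(A(42,250),(-h,h,0)),(A(112,58),(h,h,0)),(A(238,338),(-h,-h,0))]
    x,r=fit(st,[.5,-.43,-.42]);print('stand top',x,r.round(1).tolist())
    for L in [(0,.0,.104)]: print(proj('scene',[[x[0],x[1],.104],[x[0],x[1],.054]]))
    # scene corners
    for lx in (-h,h):
        for ly in (-h,h):
            for z in (0,.05):
                c,s=np.cos(x[2]),np.sin(x[2]); uv=proj('scene',[[x[0]+c*lx-s*ly,x[1]+s*lx+c*ly,z]])[0]; print(lx,ly,z,((uv-[135,255])*5.633+[400,0]).round())
    for lx in (-.015,.015):
        for ly in (-.007,.007):
            for z in (.054,.104):
                c,s=np.cos(x[2]),np.sin(x[2]); uv=proj('scene',[[x[0]+c*lx-s*ly,x[1]+s*lx+c*ly,z]])[0]; print('key',lx,ly,z,((uv-[135,255])*5.633+[400,0]).round())
E
python3 fit.py
```

```text
key top [ 0.50017321 -0.42970326 -0.49431211] [[-0.8, -0.6], [0.7, 0.8], [1.2, 0.0], [-0.1, -0.7], [-1.3, 0.4], [0.1, 0.1]]
stand top [ 0.50183691 -0.42916729 -0.37303354] [[0.6, -0.4], [0.3, 0.9], [-0.3, -0.8], [-0.7, 0.4], [0.0, -0.4], [0.1, 0.3]]
[[156.31297313 266.94359629]
 [160.36578277 284.83731629]]
-0.0375 -0.0375 0 [456. 233.]
-0.0375 -0.0375 0.05 [432. 140.]
-0.0375 0.0375 0 [640. 183.]
-0.0375 0.0375 0.05 [621.  90.]
0.0375 -0.0375 0 [487. 363.]
0.0375 -0.0375 0.05 [462. 269.]
0.0375 0.0375 0 [682. 308.]
0.0375 0.0375 0.05 [663. 213.]
key -0.015 -0.007 0.054 [518. 148.]
key -0.015 -0.007 0.104 [494.  48.]
key -0.015 0.007 0.054 [554. 138.]
key -0.015 0.007 0.104 [532.  38.]
key 0.015 -0.007 0.054 [532. 199.]
key 0.015 -0.007 0.104 [508.  97.]
key 0.015 0.007 0.054 [569. 189.]
key 0.015 0.007 0.104 [546.  87.]
```

```bash
cat >> h.py <<'E'
def go(pos,yaw,fr=None):
    """row (rx ry rz dx dy dz) from pose now to pos with tool down, tool y at world angle yaw(deg)"""
    p,r,s=tcp() if fr is None else fr
    y=np.radians(yaw); Y=np.array([np.cos(y),np.sin(y),0]); X=np.array([0,0,-1.]); T=R.from_matrix(np.stack([X,Y,np.cross(X,Y)],1))
    rel=(r.inv()*T).as_rotvec(degrees=True); sh=r.inv().apply(np.array(pos)-p)
    return np.r_[rel.round(2),sh.round(4)]
E
python3 - <<'E'
from h import *
f=lambda x,y:(30+(x+.5)/3-.5,90+(y+.5)/3-.5)
a,b=onz('top',f(262,158),.186),onz('top',f(200,318),.186)
M=(a+b)/2; ya=np.degrees(np.arctan2(*(a-b)[1::-1])); print(M,ya,np.linalg.norm(a-b))
c,d=onz('top',f(625,168),.15),onz('top',f(505,528),.15); print(c,d,np.degrees(np.arctan2(*(c-d)[1::-1])))
c,d=onz('top',f(467,133),.162),onz('top',f(352,462),.162); print('lid edge',c,d,np.degrees(np.arctan2(*(c-d)[1::-1])),np.linalg.norm(c-d))
y=np.radians(-13.5); Y=np.array([-np.sin(y),np.cos(y),0])
for dd in (.06,): 
  P=M+Y*dd; P[2]=.25; print(P,go(P,76.5))
E
```

```text
[0.61624235 0.23003437 0.186     ] -13.273923427343524 0.11318875583216646
[ 0.68789848 -0.01909797  0.15      ] [0.44110534 0.04163776 0.15      ] -13.825728640423932
lid edge [0.70388597 0.08823451 0.162     ] [0.47694475 0.14107331 0.162     ] -13.106686044312475 0.23301128005416566
[0.63024907 0.28837657 0.25      ] [-1.4239e+02 -1.1000e-01  4.0000e-02  4.0000e-04 -6.5520e-01 -6.9310e-01]
```

Call:
jog_arm --series "-70 0 0 0 -0.33 -0.35 0;-70 0 0 0 -0.33 -0.35 0;-70 0 0 0 -0.33 -0.35 0;-70 0 0 0 -0.33 -0.35 0;-70 0 0 0 -0.33 -0.35 0;-70 0 0 0 -0.33 -0.35 0;-70 0 0 0 -0.33 -0.35 0;-70 0 0 0 -0.33 -0.35 0;-70 0 0 0 -0.33 -0.35 0;-70 0 0 0 -0.33 -0.35 0;-70 0 0 0 -0.33 -0.35 0" --force 40

```text
time: 1.2
ee_pos: [0.4518, -0.144, 0.2504]
orientation: [0.519, 0.48, 0.52, -0.479]
contact_force: [-0.1, -0.6, 0.5]
gripper_width: 0.001
```

```bash
python3 -c "
from h import *
print(go([.6302,.2884,.25],76.5)); print(tcp()[2]['joints'].round(2))"
```

```text
[-7.193e+01 -5.000e-02 -1.300e-01  1.500e-03  2.123e-01 -4.168e-01]
[ 0.61  0.27 -0.46  1.97  0.15  0.93  0.16]
```

Call:
jog_arm --series "-71.9 0 0 0 0.212 -0.417 0;-71.9 0 0 0 0.212 -0.417 0;-71.9 0 0 0 0.212 -0.417 0;-71.9 0 0 0 0.212 -0.417 0;-71.9 0 0 0 0.212 -0.417 0;-71.9 0 0 0 0.212 -0.417 0;-71.9 0 0 0 0.212 -0.417 0;-71.9 0 0 0 0.212 -0.417 0;-71.9 0 0 0 0.212 -0.417 0;-71.9 0 0 0 0.212 -0.417 0;-71.9 0 0 0 0.212 -0.417 0;-71.9 0 0 0 0.212 -0.417 0"

```text
time: 2.4
ee_pos: [0.6318, 0.2805, 0.2494]
orientation: [0.702, 0.086, 0.702, -0.087]
contact_force: [-0.4, -1.1, 0.1]
gripper_width: 0.002
```

```bash
python3 -c "
from h import *
print(go([.6302,.2884,.19],76.5)); p,r,s=tcp(); print(s['joints'].round(2))
a=eyes.snapshot('top');b=eyes.snapshot('scene')
cv2.imwrite('pics/p1.png',np.hstack([cv2.resize(a[80:290,0:260],(520,420)),b[100:310,300:440].repeat(2,0).repeat(2,1)])[:,:,::-1])
print(proj('top',[p+[0,0,-.019]]),proj('scene',[p+[0,0,-.019]]))
"
```

```text
[-0.54   -0.03    0.12    0.0594  0.0074 -0.0034]
[-0.05  0.72 -0.72  1.38  0.48  1.22  0.51]
[[ 73.01485223 152.16100636]] [[403.87147669 132.26074713]]
```

View pics/p1.png

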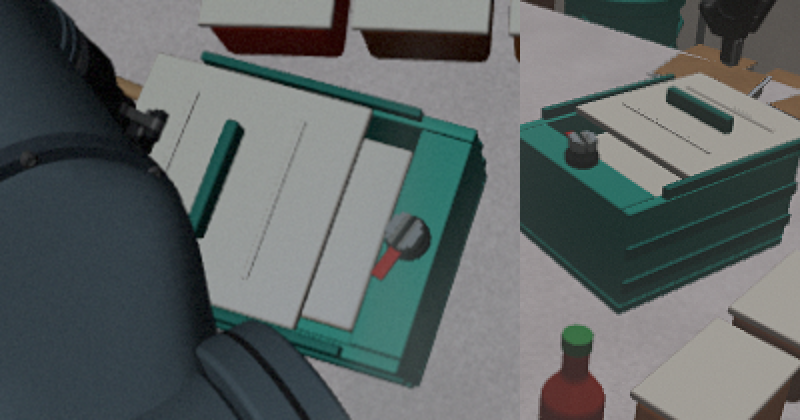

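Call:
jog_arm --series "-0.5 0 0 0.03 0.007 -0.003 0;-0.5 0 0 0.059 0.007 -0.003 0;-0.5 0 0 0.059 0.007 -0.003 0;-0.5 0 0 0.059 0 -0.003 0;-0.5 0 0 0.059 -0.012 -0.003 0;-0.5 0 0 0.059 -0.024 -0.003 0;-0.5 0 0 0.059 -0.036 -0.003 0;-0.5 0 0 0.059 -0.048 -0.003 0;-0.5 0 0 0.059 -0.06 -0.003 0;-0.5 0 0 0.059 -0.06 -0.003 0"

```text
time: 3.5
ee_pos: [0.6143, 0.2216, 0.1913]
orientation: [0.702, 0.083, 0.702, -0.085]
contact_force: [-0.4, -0.4, -0.0]
gripper_width: 0.0
```

```bash
cat > look.py <<'E'
import sys
from h import *
a=eyes.snapshot('top');b=eyes.snapshot('scene')
n=sys.argv[1]; cv2.imwrite(f'pics/{n}_t.png',a[:,:,::-1]);cv2.imwrite(f'pics/{n}_s.png',b[:,:,::-1])
x,y,w,h=map(int,sys.argv[2:6]);u,v,w2,h2=map(int,sys.argv[6:10])
g=lambda im:(255*np.clip(im/255.,0,1)**0.6).astype(np.uint8)
A=cv2.resize(g(a[y:y+h,x:x+w]),(400,int(400*h/w)),interpolation=cv2.INTER_CUBIC);B=cv2.resize(g(b[v:v+h2,u:u+w2]),(400,int(400*h2/w2)),interpolation=cv2.INTER_CUBIC)
H=max(len(A),len(B)); P=lambda I:np.vstack([I,np.zeros((H-len(I),400,3),np.uint8)])
cv2.imwrite(f'pics/{n}.png',np.hstack([P(A),P(B)])[:,:,::-1])
p,r,s=tcp(); print(p,s['contact_force'].round(1),s['gripper_width'],s['joints'].round(2),s['time'])
E
python3 look.py p2 40 80 220 210 290 110 170 160
```

```text
[0.61377014 0.22338529 0.19082767] [-0.4 -0.2 -0.5] -0.0008591659737686052 [ 0.05  0.72 -0.72  1.55  0.51  1.08  0.54] 3.6
```

View pics/p2.png

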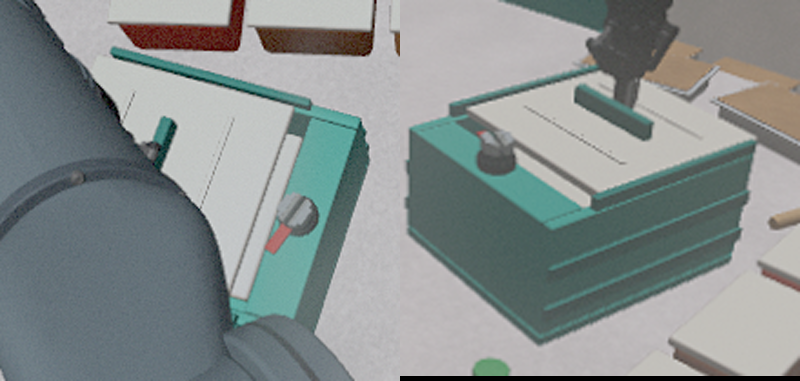

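The lid has been pushed about half shut. The remaining white strip shows roughly 20–30 mm to go, so I'll keep pushing with smaller steps.

Call:
jog_arm --series "0 0 0 0 -0.008 0 0;0 0 0 0 -0.016 0 0;0 0 0 0 -0.022 0 0;0 0 0 0 -0.022 0 0"

```text
time: 4.0
ee_pos: [0.6088, 0.2055, 0.1912]
orientation: [0.702, 0.084, 0.702, -0.081]
contact_force: [2.0, 7.8, -5.2]
gripper_width: 0.0
```

```bash
python3 look.py p3 40 80 220 210 290 110 170 160
```

```text
[0.60878868 0.20543492 0.19120825] [ 0.4  7.9 -4.3] 0.0017107881751570518 [ 0.09  0.7  -0.72  1.58  0.51  1.06  0.56] 4.1
```

View pics/p3.png

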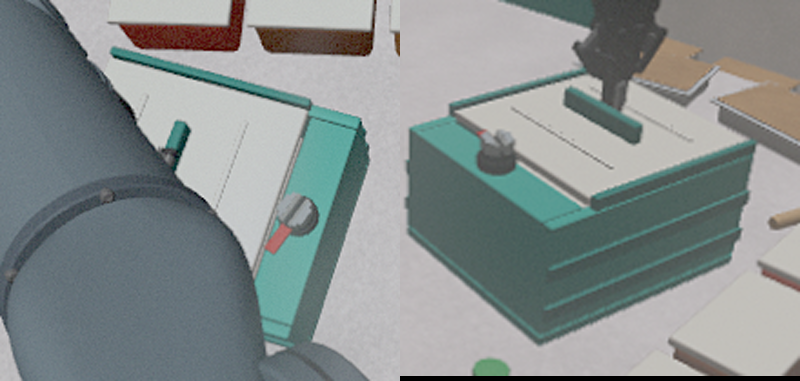

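Call:
jog_arm --series "0 0 0 0 -0.004 0 0;0 0 0 0 -0.008 0 0;0 0 0 0 -0.01 0 0;0 0 0 0 -0.01 0 0"

```text
time: 4.5
ee_pos: [0.6083, 0.2047, 0.1919]
orientation: [0.704, 0.088, 0.701, -0.073]
contact_force: [13.9, 29.4, -20.1]
gripper_width: -0.002
```

```bash
python3 look.py p4 140 130 110 110 300 130 120 100
```

```text
[0.60832424 0.20472719 0.1918961 ] [ 14.1  28.2 -19.4] -0.0033832774167972665 [ 0.1   0.69 -0.73  1.59  0.5   1.04  0.57] 4.6
```

View pics/p4.png

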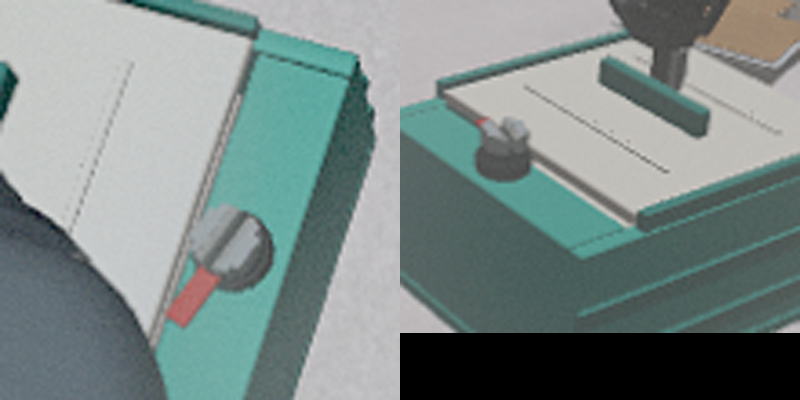

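Contact force climbed to about 30 N with no further motion, so the lid is on its stop. In the picture the strip left at the block edge is the lid's end face. I'll back off now and look again unobstructed.

Call:
jog_arm --series "0 0 0 0 0.02 0 0;0 0 0 0 0.03 0 0;0 0 0 -0.05 0.03 0 0;0 0 0 -0.08 0.03 0 0.6;0 0 0 -0.08 0.03 0 0.6"

```text
time: 5.1
ee_pos: [0.6159, 0.2229, 0.2762]
orientation: [0.705, 0.084, 0.7, -0.083]
contact_force: [0.1, 0.5, 0.3]
gripper_width: 0.333
```

```bash
python3 -c "
from h import *
print(go([.46,-.1,.25],60),tcp()[0])"
```

```text
[16.45    0.34   -0.23    0.0246 -0.3505 -0.0761] [0.61594306 0.22289145 0.27619583]
```

```bash
cat > orange.py <<'E'
from h import *
from scipy.optimize import least_squares
def mask(im):
    i=im.astype(float); i=cv2.GaussianBlur(i,(0,0),.6); r,g,b=i[...,0],i[...,1],i[...,2]
    h=cv2.cvtColor(im,cv2.COLOR_RGB2HSV)
    return ((r-b)>18)&((r-g)>10)
def mom(m):
    v,u=np.nonzero(m); c=np.array([u.mean(),v.mean()]); C=np.cov(u,v); return c,C,len(u)
def model(n,x,y,z,yaw,S=8,dims=(.015,.007,.025)):
    c,s=np.cos(yaw),np.sin(yaw)
    P=[[x+c*i-s*j,y+s*i+c*j,z+k] for i in (-dims[0],dims[0]) for j in (-dims[1],dims[1]) for k in (-dims[2],dims[2])]
    q=proj(n,P); o=q.min(0)-2; h=cv2.convexHull(((q-o)*S).astype(np.float32))
    M=cv2.moments(h); A=M['m00']; cc=np.array([M['m10']/A,M['m01']/A])/S+o
    return cc,np.array([[M['mu20'],M['mu11']],[M['mu11'],M['mu02']]])/A/S/S,A/S/S
E
python3 - <<'E'
from orange import *
for n,(x0,y0,x1,y1) in {'top':(400,235,450,270),'scene':(140,255,180,295)}.items():
    im=cv2.imread(f'pics/{n}0.png')[:,:,::-1].copy(); m=np.zeros(im.shape[:2],bool); m[y0:y1,x0:x1]=mask(im)[y0:y1,x0:x1]
    c,C,N=mom(m); print(n,c,C.round(2).tolist(),N)
    for yaw in (-.35,-.42,-.5): 
        mc,MC,MA=model(n,.5,-.43,.079,yaw); print('  ',yaw,mc,MC.round(2).tolist(),MA)
    def f(p): return model(n,p[0],p[1],.079,-.42)[0]-c
    print('fit',least_squares(f,[.5,-.43]).x)
E
```

```text
top [428.61764706 250.25980392] [[19.29, -9.79], [-9.79, 18.97]] 204
   -0.35 [429.04525227 250.63858643] [[18.32, -7.96], [-7.96, 21.51]] 224.9650423697526
   -0.42 [429.04897695 250.64217984] [[19.02, -8.99], [-8.99, 21.09]] 221.76810062281743
   -0.5 [429.0535069  250.64601125] [[20.04, -10.11], [-10.11, 20.4]] 217.32636203465927
fit [ 0.50078036 -0.42908278]
scene [158.41176471 274.39037433] [[6.23, 9.7], [9.7, 54.09]] 187
   -0.35 [157.59971692 275.70628654] [[7.88, 13.28], [13.28, 57.71]] 202.99258546484543
   -0.42 [157.49919635 275.7295412 ] [[6.78, 12.34], [12.34, 59.85]] 192.0206898862057
   -0.5 [157.4896026  275.72814096] [[6.93, 9.98], [9.98, 57.96]] 212.94434563414916
fit [ 0.49767441 -0.42635217]
```

```bash
python3 -c "
from h import *
print(go([.4995,-.428,.25],64),tcp()[0])"
```

```text
[12.45    0.35   -0.22    0.0243 -0.6601  0.0391] [0.61594306 0.22289145 0.27619583]
```

Call:
jog_arm --series "12.5 0.3 -0.2 0 -0.35 0.02 0.6;12.5 0.3 -0.2 0 -0.35 0.02 0.6;12.5 0.3 -0.2 0 -0.35 0.02 0.6;12.5 0.3 -0.2 0 -0.35 0.02 0.6;12.5 0.3 -0.2 0 -0.35 0.02 0.6;12.5 0.3 -0.2 0 -0.35 0.02 0.6;12.5 0.3 -0.2 0 -0.35 0.02 0.6;12.5 0.3 -0.2 0 -0.35 0.02 0.6;12.5 0.3 -0.2 0 -0.35 0.02 0.6"

```text
time: 6.0
ee_pos: [0.5504, -0.125, 0.2705]
orientation: [0.686, 0.159, 0.691, -0.162]
contact_force: [0.4, 1.1, -0.6]
gripper_width: 0.602
```

```bash
python3 -c "
from h import *
print(go([.4995,-.428,.2],64),tcp()[0],tcp()[2]['joints'].round(2))"
```

```text
[-0.25   -0.36    0.32    0.0716 -0.2939  0.0888] [ 0.55042718 -0.12498749  0.270505  ] [ 0.67  0.47 -0.71  1.71  0.34  1.1   0.97]
```

Call:
jog_arm --series "-0.2 -0.3 0.3 0 -0.294 0.089 0.6;-0.2 -0.3 0.3 0 -0.294 0.089 0.6;-0.2 -0.3 0.3 0 -0.294 0.089 0.6;-0.2 -0.3 0.3 0 -0.294 0.089 0.6;-0.2 -0.3 0.3 0 -0.294 0.089 0.6;-0.2 -0.3 0.3 0 -0.294 0.089 0.6;-0.2 -0.3 0.3 0.05 -0.294 0.089 0.6;-0.2 -0.3 0.3 0.07 -0.294 0.089 0.6;-0.2 -0.3 0.3 0.07 -0.294 0.089 0.6;-0.2 -0.3 0.3 0.07 -0.294 0.089 0.6"

```text
time: 7.0
ee_pos: [0.5036, -0.4242, 0.2026]
orientation: [0.69, 0.158, 0.689, -0.156]
contact_force: [1.0, 0.5, 1.1]
gripper_width: 0.599
```

```bash
python3 look.py p5 360 180 120 110 110 210 120 100; python3 -c "
from h import *
print(go([.4995,-.428,.082],64))
p=tcp()[0]; print(proj('top',[p,p-[0,0,.019]]),proj('scene',[p,p-[0,0,.019]]))"
```

```text
[ 0.50416832 -0.4250971   0.20407155] [ 0.9 -0.1  0.5] 0.5965312050908445 [ 1.02  0.67 -0.59  1.53  0.41  1.06  1.45] 7.1
[ 0.32    0.19   -0.06    0.1221 -0.0048 -0.0034]
[[450.16707499 239.36731639]
 [446.11717187 240.96888491]] [[150.03978752 226.91682796]
 [151.72831434 234.86661148]]
```

View pics/p5.png

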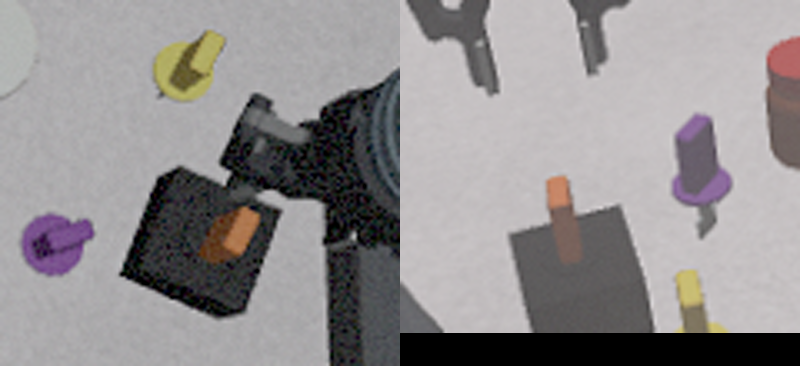

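View pics/p5_t.png

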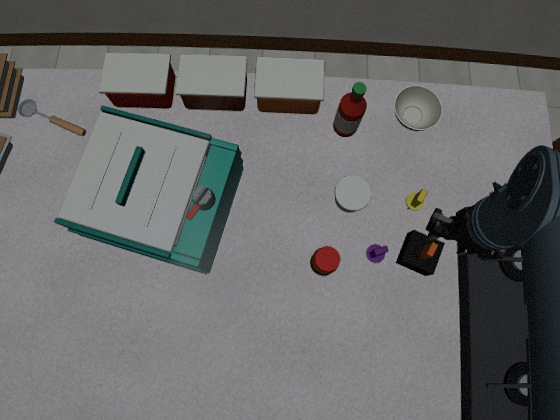

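Run:
```python
import cv2
from h import *
a=cv2.imread('pics/p5_t.png')[:,:,::-1]; b=cv2.imread('pics/p5_s.png')[:,:,::-1]
g=lambda im:(255*np.clip(im/255.,0,1)**0.6).astype(np.uint8)
A=cv2.resize(g(a)[120:250,140:240],(400,520),interpolation=cv2.INTER_CUBIC);B=cv2.resize(g(b)[140:230,300:370],(400,514),interpolation=cv2.INTER_CUBIC)
cv2.imwrite('pics/p5c.png',np.hstack([A[:514],B])[:,:,::-1])
```

Call:
jog_arm --series "0.3 0.2 0 0.04 -0.005 -0.003 0.6;0.3 0.2 0 0.075 -0.005 -0.003 0.6;0.3 0.2 0 0.085 -0.005 -0.003 0.6;0.3 0.2 0 0.085 -0.005 -0.003 0.6"

```text
time: 7.5
ee_pos: [0.4978, -0.4283, 0.117]
orientation: [0.688, 0.16, 0.69, -0.158]
contact_force: [0.6, -0.4, 0.1]
gripper_width: 0.599
```

View pics/p5c.png

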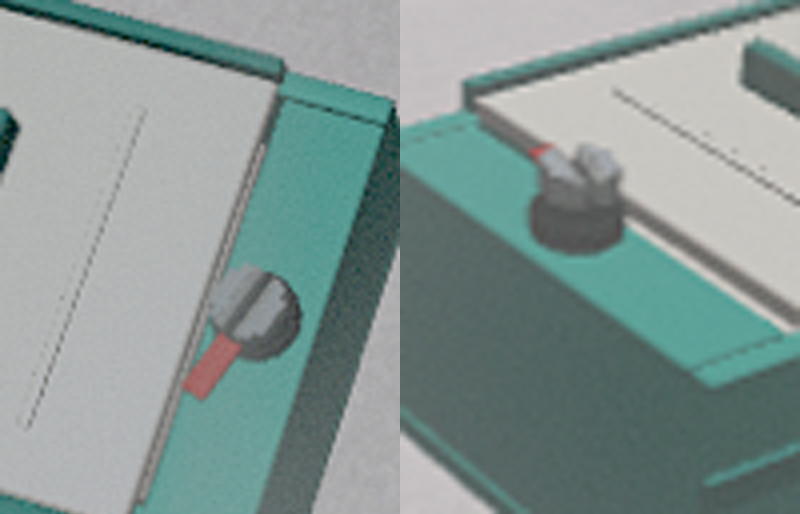

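```bash
python3 look.py p6 380 200 80 80 120 225 80 80; python3 -c "
from h import *
print(go([.4995,-.428,.082],64))"
```

```text
[ 0.49925661 -0.42926509  0.11935334] [0.4 0.1 0.3] 0.5973484522263252 [ 1.    0.77 -0.55  1.58  0.47  0.93  1.41] 7.6
[-0.06    0.01   -0.05    0.0374  0.0012 -0.0003]
```

View pics/p6.png

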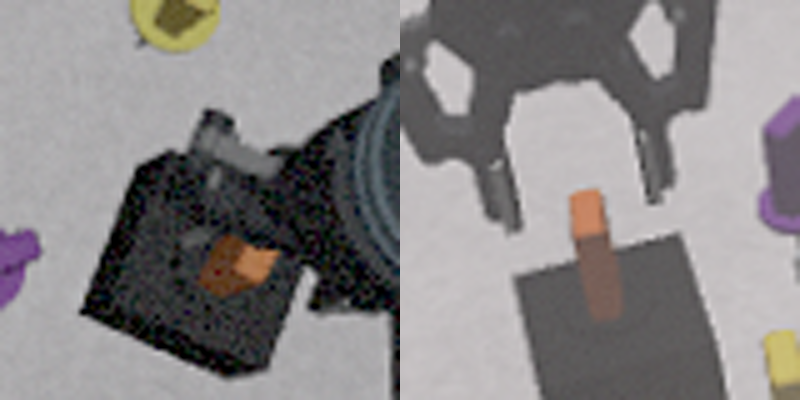

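Run:
```python
from h import *
f=lambda x,y:(140+(x+.5)/4-.5,120+(y+.5)/4-.5)
yc=np.radians(-13.4); X=np.array([np.cos(yc),np.sin(yc)]);Y=np.array([-np.sin(yc),np.cos(yc)])
O=np.array([.5645,.0113])+.15*Y
def c(n,uv,z): 
    p=onz(n,uv,z)[:2]-O; return (p@X*1000).round(1),(p@Y*1000).round(1)
print('block corners -y',c('top',f(393,98),.15))
print('block +y edge (z.15)',c('top',f(272,130),.15),c('top',f(150,490),.15))
print('lid -y edge top',c('top',f(278,85),.162),c('top',f(135,500),.162))
print('lid far',c('top',(110,112.5),.162),c('top',(57,222),.162))
print('rail ends',c('top',f(280,65),.165))
print('ridge',c('top',(139.5,149),.186),c('top',(121.5,203),.186))
a=cv2.imread('pics/p5_t.png'); cv2.imwrite('pics/far.png',cv2.resize(a[90:240,40:150],None,fx=4,fy=4,interpolation=cv2.INTER_CUBIC))
```

```text
block corners -y (np.float64(130.2), np.float64(-149.7))
block +y edge (z.15) (np.float64(96.8), np.float64(-95.7)) (np.float64(-95.1), np.float64(-95.9))
lid -y edge top (np.float64(116.7), np.float64(-94.2)) (np.float64(-102.7), np.float64(-93.7))
lid far (np.float64(121.2), np.float64(125.9)) (np.float64(-125.8), np.float64(144.4))
rail ends (np.float64(126.2), np.float64(-92.6))
ridge (np.float64(55.2), np.float64(26.2)) (np.float64(-56.9), np.float64(21.8))
```

View pics/far.png

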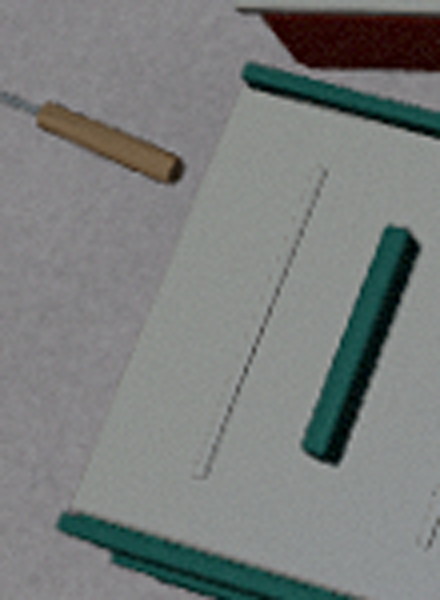

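The lid edge measures -94 mm in the carrier's frame against about -96 mm for the block edge. Its far edge is also flush with the rail ends, so the lid is shut. The jaws straddle the orange handle (crop (590,210)), so I'll descend and grip.

Call:
jog_arm --series "0 0 0 0.025 0.001 0 0.6;0 0 0 0.037 0.001 0 0.6;0 0 0 0.037 0.001 0 0.6;0 0 0 0.037 0.001 0 0.3;0 0 0 0.037 0.001 0 0.05;0 0 0 0.037 0.001 0 0;0 0 0 0.037 0.001 0 0;0 0 0 0.037 0.001 0 0" --force 60

```text
time: 8.4
ee_pos: [0.4987, -0.4284, 0.0813]
orientation: [0.689, 0.16, 0.689, -0.159]
contact_force: [-0.8, 1.0, 5.2]
gripper_width: 0.154
```

```bash
python3 look.py p7 380 200 80 80 120 225 80 80; python3 -c "
from h import *
print(go([.4995,-.428,.2],64))"
```

```text
[ 0.49870752 -0.42843139  0.08129255] [-0.3  0.4  6.7] 0.16015252989876697 [ 0.99  0.82 -0.53  1.59  0.5   0.87  1.39] 8.5
[-0.09   -0.07   -0.04   -0.1187  0.0008  0.0004]
```

View pics/p7.png

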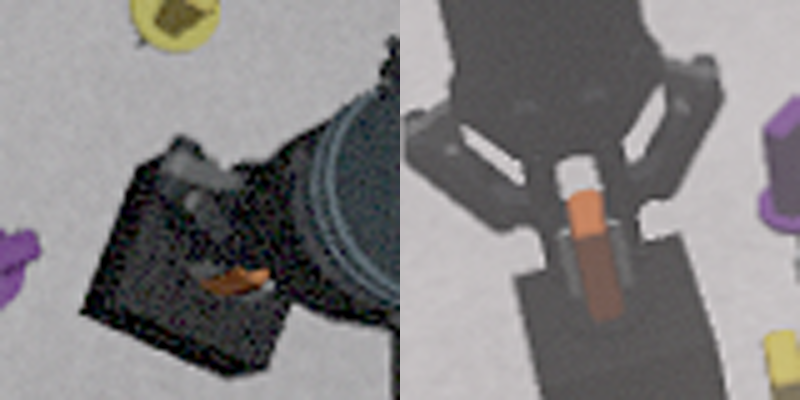

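Gripped: the opening is 0.16, about 13.6 mm, which matches the 14 mm handle. Lifting.

Call:
jog_arm --series "0 0 0 -0.02 0 0 0;0 0 0 -0.05 0 0 0;0 0 0 -0.09 0 0 0;0 0 0 -0.13 0 0 0;0 0 0 -0.17 0 0 0;0 0 0 -0.2 0 0 0;0 0 0 -0.2 0 0 0;0 0 0 -0.2 0 0 0"

```text
time: 9.3
ee_pos: [0.4982, -0.4285, 0.2801]
orientation: [0.688, 0.16, 0.69, -0.159]
contact_force: [-0.6, -0.1, -2.6]
gripper_width: 0.157
```

```bash
python3 look.py p8 380 160 140 120 120 150 80 80; python3 -c "
from h import *
print(go([.57,-.02,.33],58))"
```

```text
[ 0.49742209 -0.42802836  0.27827386] [-1.4 -0.7 -2.4] 0.15234650588288778 [ 1.05  0.6  -0.62  1.46  0.36  1.2   1.49] 9.4
[ 5.91   -0.35   -0.07   -0.0504  0.3985 -0.1145]
```

View pics/p8.png

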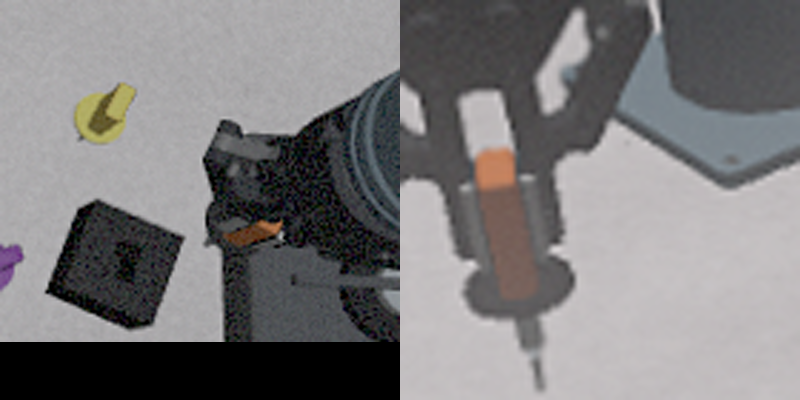

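Run:
```python
from h import *
p,r,s=tcp(); print(p,r.as_matrix().round(3).tolist())
q=p+r.apply([.0023+.069,0,0]); k=p+r.apply([.0023+.027,0,0])
print('tip proj',proj('scene',[q]),'obs',120+(140.5)/5-.5,150+390.5/5-.5)
print('collar',proj('scene',[k]),'obs',120+121/5-.5,150+285.5/5-.5, proj('top',[k]))
print('stand',onz('top',(380+130.5/2.857-.5,160+255.5/2.857-.5),.05))
```

```text
[ 0.49742209 -0.42802836  0.27827386] [[-0.005, 0.44, 0.898], [0.004, 0.898, -0.44], [-1.0, 0.002, -0.006]]
tip proj [[146.72916349 224.74664155]] obs 147.6 227.6
collar [[142.78819375 206.47380683]] obs 143.7 206.6 [[462.25606454 239.2434869 ]]
stand [ 0.50797022 -0.43264974  0.05      ]
```

Run:
```python
from h import *
ims=[cv2.imread(f'pics/{n}.png').astype(float) for n in ('p5_t','p8_t','p7_t','p6_t')]
a=np.mean(ims,0); ss=np.mean([cv2.imread(f'pics/{n}.png').astype(float) for n in ('p5_s','p8_s','p7_s','p6_s')],0)
g=lambda im:(255*np.clip(im/255.,0,1)**0.6).astype(np.uint8)
A=cv2.resize(g(a)[180:225,180:225],(400,400),interpolation=cv2.INTER_CUBIC);B=cv2.resize(g(ss)[158:190,315:347],(400,400),interpolation=cv2.INTER_CUBIC)
cv2.imwrite('pics/cam2.png',np.hstack([A,B]))
np.savez('avg.npz',a=a,s=ss)
```

```text
(no output)
```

View pics/cam2.png

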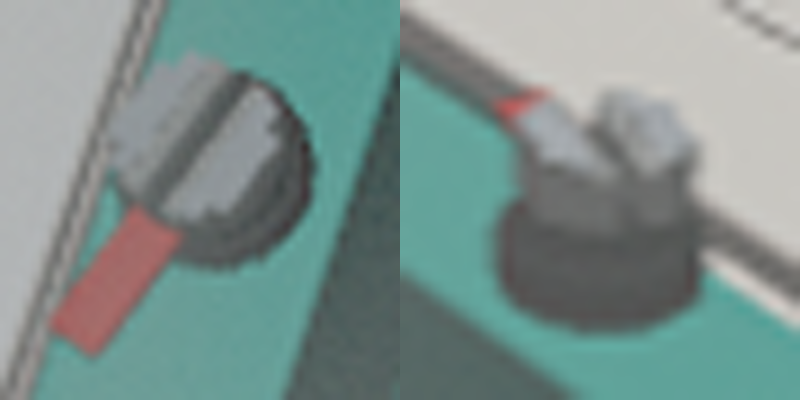

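```bash
cat > ov.py <<'E'
from h import *
def draw(cx,cy,th,name,off=((0,0),(0,0))):
    d=np.load('avg.npz'); g=lambda im:(255*np.clip(im/255.,0,1)**0.6).astype(np.uint8)
    out=[]
    for n,im,(x0,y0,w) in (('top',d['a'],(180,180,45)),('scene',d['s'],(315,158,32))):
        S=400/w; I=cv2.resize(g(im)[y0:y0+w,x0:x0+w],(400,400),interpolation=cv2.INTER_CUBIC)
        def pl(P,col,cl=True):
            q=proj(n,P)+off[0 if n=='top' else 1]; q=((q-[x0,y0]+.5)*S-.5); cv2.polylines(I,[np.round(q*16).astype(np.int32)],cl,col,1,cv2.LINE_AA,4)
        t=np.linspace(0,2*np.pi,40,endpoint=False)
        pl([[cx+.017*np.cos(u),cy+.017*np.sin(u),.185] for u in t],(0,255,255))
        u=np.array([np.cos(th),np.sin(th)]);v=np.array([-u[1],u[0]]);c=np.array([cx,cy])
        for e in (-.006,.006): pl([np.r_[c+u*s*np.sqrt(.017**2-e*e)+v*e,.185] for s in (-1,1)],(255,0,255),False)
        for e in (-.003,.003): pl([np.r_[c+u*s*.017+v*e,.171] for s in (-1,1)],(255,0,0),False)
        pl([np.r_[c+u*a+v*b,.169] for a,b in ((.02,.006),(.05,.006),(.05,-.006),(.02,-.006))],(0,255,0))
        out.append(I)
    cv2.imwrite(name,np.hstack(out))
E
python3 - <<'E'
from ov import *
c=onz('top',(201.6,194.97),.185); s=onz('scene',(315+(613-400+.5)/12.5-.5,158+(148.5)/12.5-.5),.185); print(c,s)
f=lambda x,y:(180+(x+.5)/8.889-.5,180+(y+.5)/8.889-.5)
e=onz('top',f(73,342),.169); print(e,np.linalg.norm((e-c)[:2]),np.degrees(np.arctan2(*(e-c)[1::-1])))
draw(c[0],c[1],np.radians(151),'pics/ov1.png')
E
```

```text
[0.57173555 0.03958455 0.185     ] [0.57811347 0.03634616 0.185     ]
[0.52919438 0.0653564  0.169     ] 0.04973871062168252 148.79211900641644
```

View pics/ov1.png

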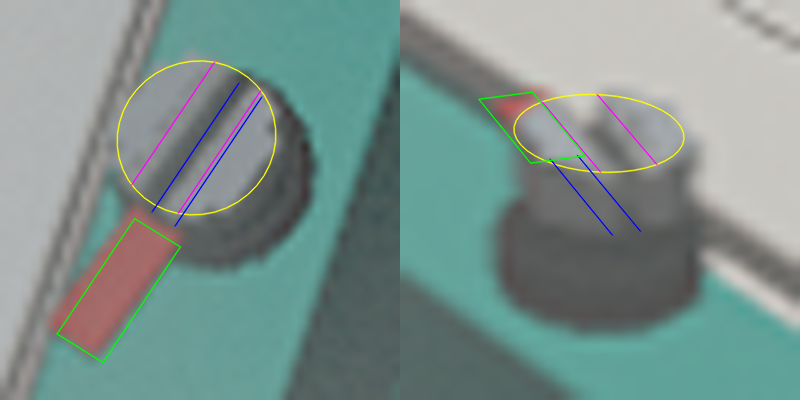

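```bash
python3 -c "
from h import *
print(go([.5715,.0395,.29],60))"
```

```text
[ 3.91   -0.35   -0.07   -0.0102  0.4525 -0.1391]
```

Call:
jog_arm --series "3.9 -0.3 0 -0.01 0.03 -0.01 0;3.9 -0.3 0 -0.01 0.075 -0.023 0;3.9 -0.3 0 -0.01 0.12 -0.037 0;3.9 -0.3 0 -0.01 0.165 -0.05 0;3.9 -0.3 0 -0.01 0.21 -0.064 0;3.9 -0.3 0 -0.01 0.255 -0.078 0;3.9 -0.3 0 -0.01 0.3 -0.092 0;3.9 -0.3 0 -0.01 0.345 -0.106 0;3.9 -0.3 0 -0.01 0.39 -0.12 0;3.9 -0.3 0 -0.01 0.425 -0.131 0;3.9 -0.3 0 -0.01 0.445 -0.137 0;3.9 -0.3 0 -0.01 0.4525 -0.139 0"

```text
time: 10.6
ee_pos: [0.5717, 0.0421, 0.2897]
orientation: [0.683, 0.182, 0.684, -0.181]
contact_force: [-0.1, 0.3, -1.1]
gripper_width: 0.154
```

```bash
python3 -c "
from h import *
print(go([.5715,.0395,.277],60))"; python3 look.py p9 160 150 80 80 290 110 90 90
```

```text
[ 0.27   -0.04   -0.07    0.0127 -0.0024  0.0011]
[0.57206037 0.03956989 0.28994789] [-0.3  0.4 -1.6] 0.15775430443262706 [ 0.4   0.46 -0.74  1.67  0.34  1.14  0.62] 10.7
```

View pics/p9.png

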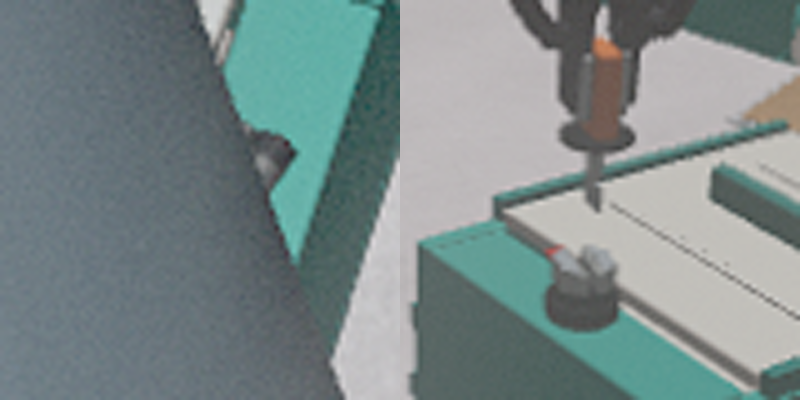

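Run:
```python
from h import *
b=cv2.imread('pics/p9_s.png'); x0,y0,w,h=315,135,40,55;S=10
g=lambda im:(255*np.clip(im/255.,0,1)**0.6).astype(np.uint8)
I=cv2.resize(g(b[y0:y0+h,x0:x0+w]),None,fx=S,fy=S,interpolation=cv2.INTER_CUBIC)
p=np.array([.572,.0396,.2899]); 
J=I.copy()
def pt(P,col):
    q=(proj('scene',[P])[0]-[x0,y0]+.5)*S-.5; print(P,q.round()); cv2.circle(J,tuple(int(v) for v in q),3,col,-1)
r=tcp()[1]; print(r.as_matrix().round(3).tolist())
for e in (-.01,0,.01): pt(p+r.apply([.0713,0,e]),(0,0,255))
for e in (-.01,.01): pt(p+r.apply([.0553,0,e]),(0,255,255))
for z in (.171,.185): pt([.5715,.0395,z],(255,0,0))
cv2.imwrite('pics/p9c.png',np.hstack([I,J]))
```

```text
[[0.0, 0.498, 0.867], [0.0, 0.867, -0.498], [-1.0, 0.0, 0.0]]
[0.56336129 0.04458978 0.21859667] [153. 198.]
[0.57203053 0.03960539 0.21860001] [168. 214.]
[0.58069978 0.034621   0.21860334] [182. 232.]
[0.56335443 0.04458857 0.23459667] [157. 138.]
[0.58069293 0.03461979 0.23460334] [186. 172.]
[0.5715, 0.0395, 0.171] [154. 385.]
[0.5715, 0.0395, 0.185] [158. 336.]
```

View pics/p9c.png

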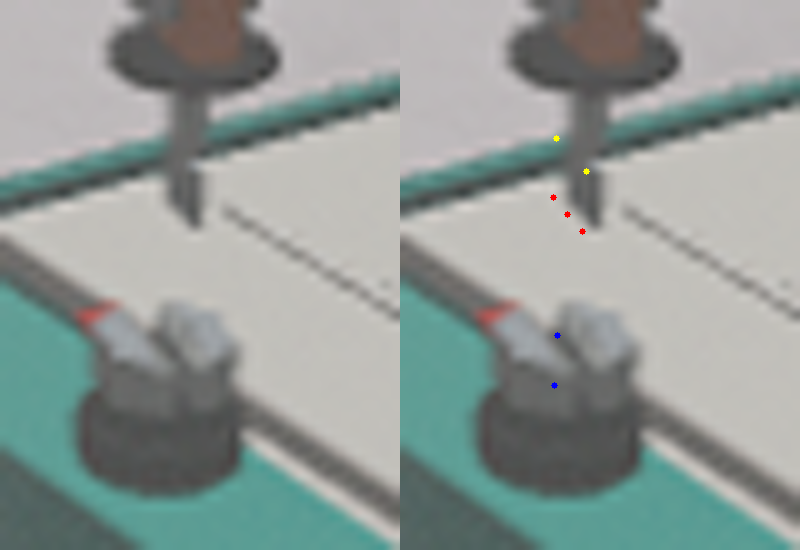

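Run:
```python
from h import *
S=10; P=np.array([.572,.0396,.2186])
J=np.stack([(proj('scene',[P+.001*e])[0]-proj('scene',[P])[0])*S for e in np.eye(3)],1); print('crop px per mm x,y,z',J.round(2))
r=np.array([[.498,.867],[.867,-.498]]) # cols: tool y, tool z in world
Jt=J[:,:2]@r; print('per mm tool y,z',Jt.round(2)); 
for o in [(16,2),(7,1),(7,-3)]: print(o,np.linalg.solve(Jt,o).round(1))
b=cv2.imread('pics/p9_s.png')
k=np.array([.572,.0396,.2899]);
for dz in (.0273,.0293,.0313): print('collar',((proj('scene',[k-[0,0,dz]])[0]-[315,135]+.5)*S-.5).round(1))
print('handle top',((proj('scene',[k-[0,0,.0023]+[0,0,.025]])[0]-[315,135]+.5)*S-.5).round(1))
# silhouette of cam base (dark): columns extents; collar extents
g=b[...,:].astype(int).sum(2)/3
for row in (138,139,140,141,142): print(row,g[row,320:350].round().astype(int).tolist())
```

```text
crop px per mm x,y,z [[ 3.16  2.56  0.24]
 [ 1.25 -1.24 -3.68]]
per mm tool y,z [[ 3.8   1.46]
 [-0.45  1.7 ]]
(16, 2) [3.4 2.1]
(7, 1) [1.5 1. ]
(7, -3) [ 2.3 -1.2]
collar [178.5  48.9]
collar [178.   56.6]
collar [177.5  64.2]
handle top [ 191.1 -147.8]
138 [154, 153, 152, 154, 154, 142, 91, 49, 46, 42, 44, 51, 49, 49, 51, 50, 52, 51, 52, 47, 64, 90, 147, 154, 150, 150, 150, 150, 148, 150]
139 [154, 154, 154, 153, 155, 113, 52, 41, 43, 43, 42, 45, 48, 51, 51, 51, 52, 52, 50, 41, 40, 40, 97, 146, 151, 149, 148, 150, 148, 146]
140 [154, 154, 155, 155, 158, 119, 55, 40, 42, 42, 43, 43, 44, 50, 52, 52, 51, 50, 47, 43, 41, 37, 45, 139, 151, 148, 147, 147, 146, 146]
141 [153, 152, 153, 155, 155, 119, 55, 34, 42, 43, 44, 44, 44, 44, 47, 48, 47, 47, 45, 42, 43, 39, 40, 139, 151, 149, 147, 146, 146, 147]
142 [152, 152, 151, 154, 155, 154, 115, 52, 33, 38, 40, 41, 45, 43, 43, 43, 45, 44, 42, 40, 37, 28, 93, 144, 151, 149, 149, 150, 153, 153]
```

Run:
```python
from h import *
s=np.load('avg.npz')['s']
# use green minus red : teal high, steel zero
for row in range(166,186):
    d=s[row,318:346]; print(row,(d[:,1]-d[:,2]).round().astype(int).tolist(), '|',d.mean(1).round().astype(int).tolist() if row<176 else '')
for z in (.15,.16,.171,.185): print(z,proj('scene',[[.5715,.0395,z]]))
```

```text
166 [72, 60, 28, 16, -23, -84, -90, -44, -5, 4, -3, -3, 0, 3, 3, 4, 4, 5, 3, -1, -3, -3, -3, -2, -3, -3, -3, -4] | [100, 90, 64, 52, 61, 76, 88, 104, 119, 119, 143, 170, 140, 104, 115, 123, 131, 129, 136, 160, 168, 167, 166, 167, 167, 166, 166, 166]
167 [67, 70, 64, 43, 16, -38, -21, 10, 7, 6, 0, -5, -4, 2, 2, 3, 5, 6, 6, 0, -4, -3, -2, -3, -3, -3, -2, -3] | [98, 99, 93, 74, 53, 60, 94, 122, 130, 122, 115, 136, 113, 89, 112, 98, 112, 127, 124, 152, 169, 168, 167, 167, 167, 166, 167, 167]
168 [68, 68, 68, 74, 63, 8, -10, 6, 6, 6, 5, 2, 0, 2, 2, 0, 4, 6, 6, 5, 0, -4, -3, -3, -3, -3, -3, -3] | [96, 97, 98, 100, 89, 64, 74, 112, 130, 128, 125, 102, 65, 68, 99, 95, 110, 128, 126, 131, 157, 168, 168, 166, 167, 166, 167, 166]
169 [67, 68, 68, 69, 72, 56, 16, 1, 6, 7, 6, 3, 1, 2, 0, 2, 2, 4, 7, 6, 2, -2, -3, -3, -3, -3, -2, -2] | [97, 95, 96, 97, 98, 86, 63, 74, 112, 130, 128, 117, 81, 56, 69, 98, 105, 116, 128, 115, 117, 153, 169, 167, 167, 167, 167, 167]
170 [66, 67, 67, 68, 70, 56, 19, -2, 4, 5, 5, 6, 3, 2, 2, 1, 2, 3, 5, 4, 1, -2, -3, -2, -3, -2, -3, -4] | [96, 96, 96, 96, 97, 89, 66, 57
[... 1751 characters left out ...]
6, 66, 70, 72, 58, 21, -1, -1, 1, 2, 2, 1, 2, 2, 2, 2, 0, 2, 1, -1, 6, 54, 76, 72, 31, 2, -4, -4] | 
182 [26, 48, 64, 71, 72, 55, 16, 4, 0, -1, 1, 1, 2, 1, 2, 1, 0, 0, 2, 8, 37, 64, 72, 72, 78, 56, 9, -6] | 
183 [12, 20, 39, 60, 71, 74, 66, 42, 16, 8, 6, 0, 1, 0, 1, 2, 3, 8, 25, 59, 74, 72, 72, 71, 72, 74, 73, 30] | 
184 [15, 13, 14, 31, 53, 68, 74, 74, 66, 54, 41, 22, 22, 23, 22, 30, 35, 59, 74, 72, 72, 70, 70, 70, 70, 71, 72, 78] | 
185 [15, 15, 15, 13, 24, 45, 63, 71, 72, 73, 74, 74, 74, 74, 74, 74, 74, 72, 71, 71, 70, 71, 71, 70, 71, 70, 71, 72] | 
0.15 [[329.49794648 180.36785192]]
0.16 [[329.73114615 176.90721763]]
0.171 [[329.98936632 173.06136857]]
0.185 [[330.32057541 168.10671306]]
```

Call:
jog_arm --series "0 0 0 0.01 -0.001 -0.002 0;0 0 0 0.02 -0.001 -0.002 0;0 0 0 0.027 -0.001 -0.002 0;0 0 0 0.027 -0.001 -0.002 0"

```text
time: 11.1
ee_pos: [0.5695, 0.038, 0.2623]
orientation: [0.683, 0.183, 0.683, -0.184]
contact_force: [0.6, -0.1, -1.4]
gripper_width: 0.158
```

```bash
python3 look.py p10 160 150 80 80 315 145 40 50; python3 -c "
from h import *
print(go([.5698,.0397,.2433],60))"
```

```text
[0.57034671 0.03879419 0.26375565] [-0.1  0.4 -0.3] 0.15658010923658133 [ 0.4   0.49 -0.73  1.71  0.36  1.08  0.6 ] 11.2
[-0.02    0.1    -0.05    0.0205  0.0005 -0.001 ]
```

View pics/p10.png

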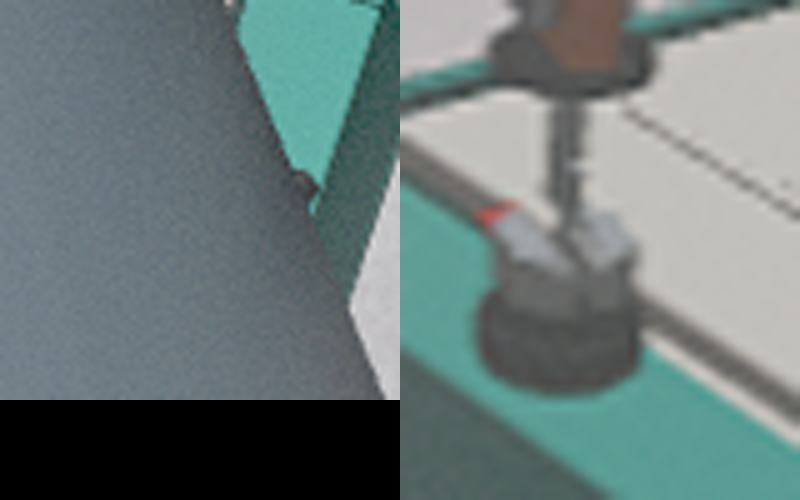

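The blade sits right over the slot at scene crop (565,220). I'll lower it gently in two stages.

Call:
jog_arm --series "0 0 0 0.004 0 -0.001 0;0 0 0 0.008 0 -0.001 0;0 0 0 0.011 0 -0.001 0;0 0 0 0.011 0 -0.001 0"

```text
time: 11.6
ee_pos: [0.5693, 0.0397, 0.2525]
orientation: [0.684, 0.183, 0.682, -0.183]
contact_force: [0.5, -0.2, -1.1]
gripper_width: 0.156
```

Call:
jog_arm --series "0 0 0 0.003 0 0 0;0 0 0 0.006 0 0 0;0 0 0 0.008 0 0 0;0 0 0 0.008 0 0 0"

```text
time: 12.0
ee_pos: [0.5694, 0.0396, 0.2446]
orientation: [0.684, 0.183, 0.682, -0.183]
contact_force: [0.7, -1.2, -0.6]
gripper_width: 0.152
```

```bash
python3 look.py p11 160 150 80 80 315 145 40 50; python3 -c "
from h import *
print(go([.5698,.0397,.2433],60),tcp()[2]['wrist_torque'])"
```

```text
[0.56961219 0.03973762 0.24498212] [-0.3 -0.4 -0.4] 0.1542068325880097 [ 0.39  0.51 -0.72  1.73  0.38  1.05  0.58] 12.1
[ 1.0e-02  1.2e-01 -7.0e-02  1.7e-03  1.0e-04  2.0e-04] [-0.00763545  0.0252701   0.02250374]
```

View pics/p11.png

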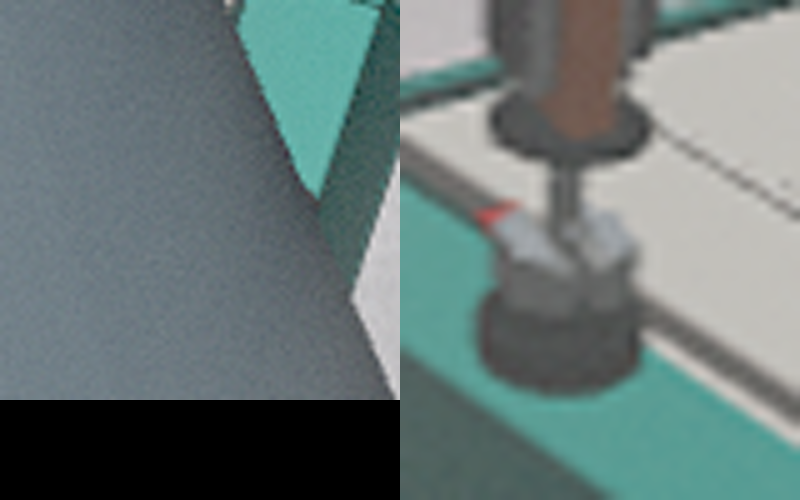

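The blade is in the slot: tip about 2 mm above the floor and no contact force. Now I'll turn clockwise (+rx), pivoting about the cam axis roughly 1.8 mm along tool z.

Call:
jog_arm --series "5 0 0 0.001 0.0002 0 0;10 0 0 0.001 0.0003 0 0;15 0 0 0.001 0.0005 0.0001 0;20 0 0 0.001 0.0006 0.0001 0;25 0 0 0.001 0.0008 0.0002 0;30 0 0 0.001 0.0009 0.0002 0;35 0 0 0.001 0.001 0.0003 0;40 0 0 0.001 0.0012 0.0004 0;45 0 0 0.001 0.0013 0.0005 0;45 0 0 0.001 0.0013 0.0005 0" --force 80

```text
time: 13.1
ee_pos: [0.5719, 0.0417, 0.2444]
orientation: [0.562, 0.432, 0.56, -0.429]
contact_force: [3.4, 3.7, -3.6]
gripper_width: 0.155
```

```bash
python3 look.py p12 160 150 80 80 315 145 40 50; python3 -c "
from h import *
p,r,s=tcp();print(go([.5698,.0397,.2433],60),s['wrist_torque']);m=r.as_matrix();print(np.degrees(np.arctan2(m[1,1],m[0,1])))"
```

```text
[0.57186815 0.04164789 0.24446919] [ 4.4  3.  -4.2] 0.15220113041309571 [ 0.26  0.47 -0.55  1.73  0.28  1.02 -0.12] 13.2
[-4.48e+01  1.20e-01 -3.10e-01  1.20e-03 -2.50e-03  1.30e-03] [ 0.82360359 -1.30514609  0.06275163]
15.19972221406322
```

View pics/p12.png

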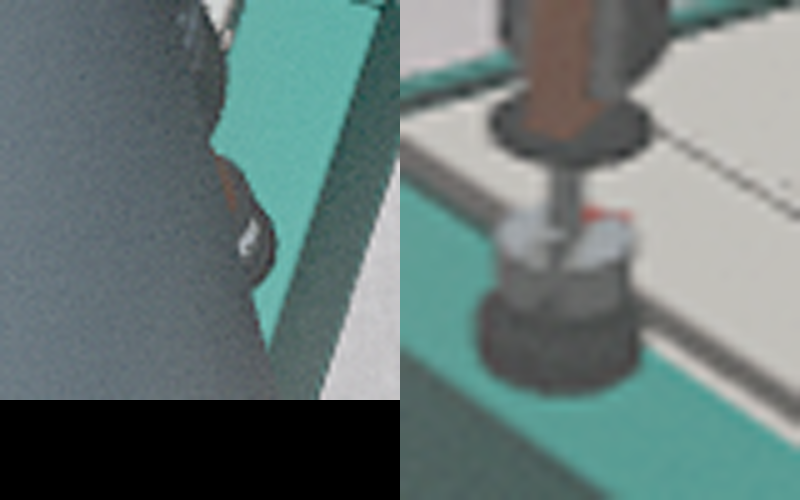

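Call:
jog_arm --series "5 0 0 0 0.0008 0 0;10 0 0 0 0.001 0 0;15 0 0 0 0.0012 0.0001 0;20 0 0 0 0.0013 0.0001 0;25 0 0 0 0.0014 0.0002 0;30 0 0 0 0.0015 0.0002 0;34 0 0 0 0.0016 0.0003 0;38 0 0 0 0.0016 0.0004 0;38 0 0 0 0.0016 0.0004 0"

```text
time: 14.1
ee_pos: [0.5739, 0.0413, 0.2446]
orientation: [0.392, 0.591, 0.39, -0.587]
contact_force: [5.1, 1.1, -3.5]
gripper_width: 0.154
```

```bash
python3 look.py p13 160 150 80 80 315 145 40 50; python3 -c "
from h import *
p,r,s=tcp();print(go([.5698,.0397,.2433],60),s['wrist_torque']);m=r.as_matrix();print(np.degrees(np.arctan2(m[1,1],m[0,1])))"
```

```text
[0.5738271  0.04116806 0.2446599 ] [ 3.6  2.4 -3.5] 0.14991430067562242 [ 0.16  0.44 -0.4   1.73  0.2   1.   -0.72] 14.2
[-8.282e+01  6.000e-02 -3.700e-01  1.300e-03 -3.100e-03  2.900e-03] [ 0.47075803 -1.34159387  0.04064241]
-22.82169224225581
```

View pics/p13.png

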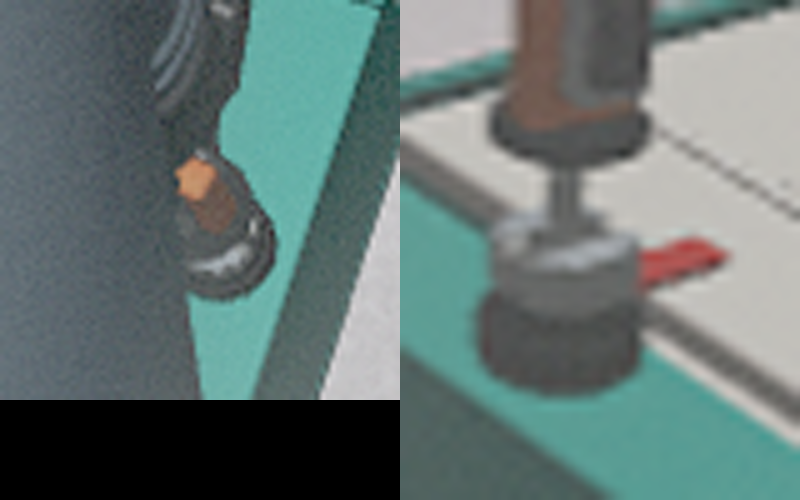

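```bash
python3 -c "
from h import *
for t in (70,76.6,82,88): 
  u=np.radians(t); print(t,(((proj('scene',[[.5715+.05*np.cos(u),.0395+.05*np.sin(u),.169]])[0]+[.95,0])-[315,145]+.5)*10-.5+[400,0]).round())
"
```

```text
70 [731. 254.]
76.6 [718. 245.]
82 [705. 238.]
88 [691. 231.]
```

Call:
jog_arm --series "3 0 0 0 0 0 0;6 0 0 0 0 0 0;6 0 0 0 0 0 0"

```text
time: 14.5
ee_pos: [0.5741, 0.0411, 0.2447]
orientation: [0.361, 0.611, 0.359, -0.607]
contact_force: [6.9, 1.0, -4.4]
gripper_width: 0.153
```

```bash
python3 look.py p14 160 150 80 80 315 145 40 50; python3 -c "
from h import *
p,r,s=tcp();print(go([.5698,.0397,.2433],60),s['wrist_torque']);m=r.as_matrix();print(np.degrees(np.arctan2(m[1,1],m[0,1])))"
```

```text
[0.57410551 0.04108415 0.24463722] [ 7.1  1.2 -3.7] 0.15333649914780745 [ 0.14  0.44 -0.38  1.73  0.19  1.   -0.81] 14.6
[-8.875e+01  8.000e-02 -4.200e-01  1.300e-03 -3.100e-03  3.300e-03] [ 0.36634837 -1.60938692  0.50969597]
-28.75011958318156
```

View pics/p14.png

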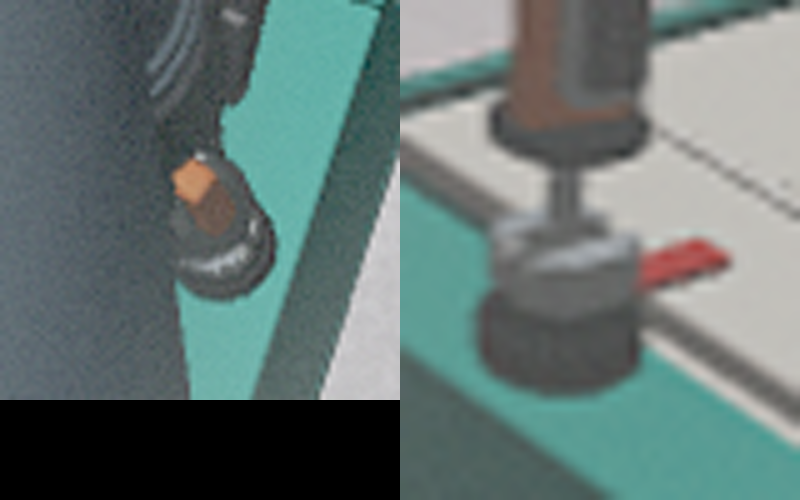

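Torque about the vertical jumped from 0.04 to 0.51 N m and the tongue lies across the lid, tip at crop (722,255), so the cam is on its stop. I'll unwind about 10° within the play, then lift straight out.

Call:
jog_arm --series "-4 0 0 0 0.0005 0 0;-8 0 0 0 0.0008 0 0;-10 0 0 0 0.001 0 0;-10 0 0 0 0.001 0 0"

```text
time: 15.0
ee_pos: [0.5731, 0.0398, 0.2441]
orientation: [0.412, 0.576, 0.411, -0.575]
contact_force: [0.6, -0.2, -0.6]
gripper_width: 0.151
```

```bash
python3 -c "
from h import *
p,r,s=tcp();print(p,s['contact_force'],s['wrist_torque']);m=r.as_matrix();print(np.degrees(np.arctan2(m[1,1],m[0,1])))"
```

```text
[0.57311747 0.0397698  0.24411016] [ 0.56984255 -0.16251184 -0.63133472] [-0.05110538 -0.19515589  0.01281938]
-18.87298480618389
```

Forces are near zero, so the blade is free in the slot. Lifting.

Call:
jog_arm --series "0 0 0 -0.006 0 0 0;0 0 0 -0.014 0 0 0;0 0 0 -0.025 0 0 0;0 0 0 -0.04 0 0 0;0 0 0 -0.05 0 0 0;0 0 0 -0.05 0 0 0"

```text
time: 15.6
ee_pos: [0.5739, 0.0404, 0.2961]
orientation: [0.412, 0.577, 0.41, -0.574]
contact_force: [0.9, 0.8, -1.7]
gripper_width: 0.15
```

```bash
python3 look.py p15 160 130 80 80 305 90 60 75; python3 -c "
from h import *
print(go([.498,-.4285,.28],64),go([.53,-.2,.3],20))"
```

```text
[0.57295208 0.04011935 0.29406421] [-0.2  0.  -1.3] 0.1555850121820447 [ 0.18  0.4  -0.43  1.68  0.18  1.1  -0.63] 15.7
[-8.299e+01  7.000e-02 -1.400e-01  1.400e-02  8.160e-02  4.675e-01] [-3.899e+01  1.000e-02 -1.400e-01 -6.000e-03  3.750e-02  2.410e-01]
```

View pics/p15.png

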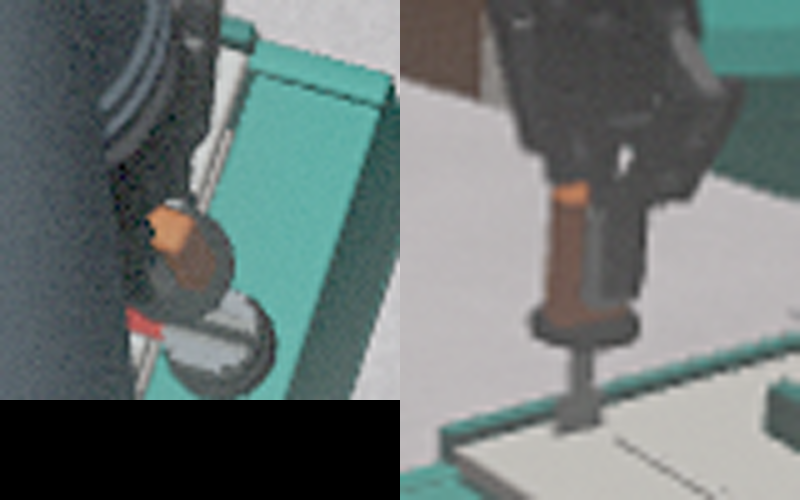

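The key is out of the slot, and the red tongue points across the lid at top crop (145,325). I'll carry it back to the stand.

Call:
jog_arm --series "-6 0 0 -0.006 0.005 0.03 0;-13 0 0 -0.006 0.012 0.075 0;-20 0 0 -0.006 0.02 0.12 0;-27 0 0 -0.006 0.027 0.165 0;-34 0 0 -0.006 0.033 0.21 0;-39 0 0 -0.006 0.0375 0.241 0;-39 0 0 -0.006 0.0375 0.241 0"

```text
time: 16.4
ee_pos: [0.5277, -0.2064, 0.2986]
orientation: [0.578, 0.407, 0.578, -0.408]
contact_force: [-0.0, -0.7, -2.4]
gripper_width: 0.154
```

```bash
python3 -c "
from h import *
print(go([.4988,-.4285,.2],64))"; python3 look.py p16 40 80 220 210 290 120 170 160
```

```text
[-44.38     0.07     0.11     0.0991  -0.1017   0.1993]
[ 0.52948027 -0.20039831  0.2990803 ] [ 1.2  0.5 -1.1] 0.1536123708616432 [ 0.65  0.38 -0.48  1.69  0.19  1.11  0.47] 16.5
```

View pics/p16.png

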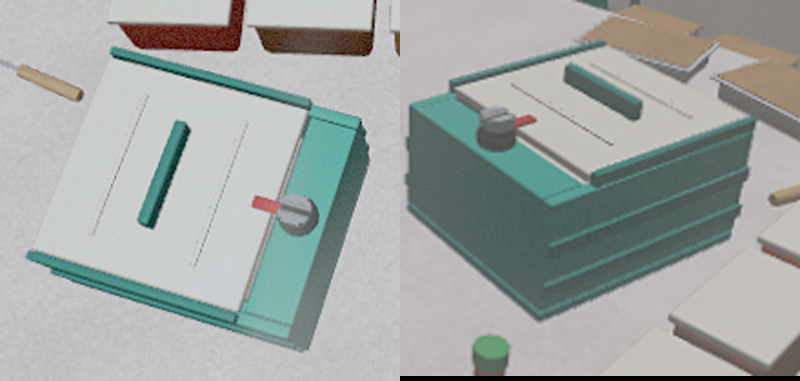

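Call:
jog_arm --series "-6 0 0 0 -0.013 0.025 0;-12 0 0 0 -0.03 0.06 0;-19 0 0 0 -0.05 0.1 0;-26 0 0 0 -0.07 0.14 0;-33 0 0 0 -0.085 0.17 0;-40 0 0 0 -0.097 0.19 0;-44.4 0 0 0 -0.1017 0.1993 0;-44.4 0 0 0.04 -0.1017 0.1993 0;-44.4 0 0 0.08 -0.1017 0.1993 0;-44.4 0 0 0.099 -0.1017 0.1993 0;-44.4 0 0 0.099 -0.1017 0.1993 0"

```text
time: 17.6
ee_pos: [0.5021, -0.4189, 0.1971]
orientation: [0.688, 0.157, 0.691, -0.154]
contact_force: [-0.7, 0.5, -0.9]
gripper_width: 0.149
```

```bash
python3 -c "
from h import *
print(go([.4988,-.4285,.14],64))
im=cv2.imread('pics/p16_t.png'); cv2.imwrite('pics/cam3.png',cv2.resize(im[175:220,165:220],None,fx=9,fy=9,interpolation=cv2.INTER_CUBIC))"; python3 look.py p17 380 180 90 90 125 200 60 75
```

```text
[ 0.54   -0.26   -0.2     0.0571 -0.0103  0.0014]
[ 0.50419421 -0.42080294  0.20139284] [ 0.5 -0.4  0.5] 0.15576419644031805 [ 0.97  0.66 -0.52  1.54  0.36  1.04  1.49] 17.7
```

View pics/p17.png

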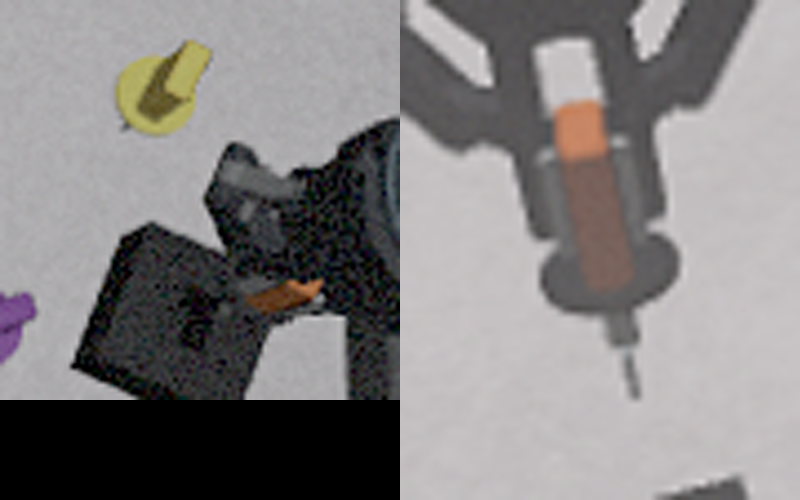

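View pics/cam3.png

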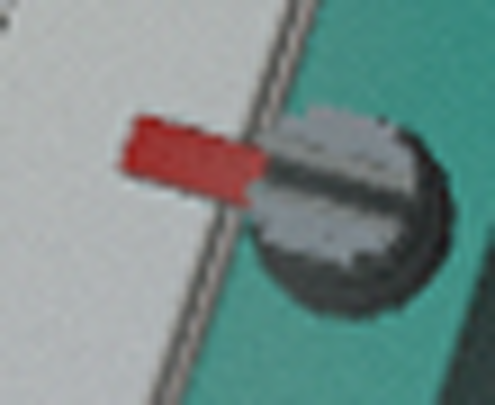

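Run:
```python
from h import *
f=lambda x,y:(165+(x+.5)/9-.5,175+(y+.5)/9-.5)
def ang(p,q,z):
    a,b=onz('top',f(*p),z),onz('top',f(*q),z); return np.degrees(np.arctan2(b[1]-a[1],b[0]-a[0])).round(1)
print('tongue',ang((268,152),(140,117),.169),ang((245,208),(122,170),.169),'slot',ang((410,205),(275,165),.178))
print('block/lid edge',ang((300,0),(155,400),.15),ang((285,0),(150,400),.162))
# long edges fitted on the full image with Hough/line fit: lid ridge and rails
im=cv2.imread('pics/p16_t.png').astype(np.float32)
# red mask principal axis
b,g,r=cv2.split(cv2.GaussianBlur(im,(0,0),.5)); m=((r-g)>40); m[:, :170]=0; m[:,220:]=0; m[:175]=0; m[220:]=0
v,u=np.nonzero(m); w=np.array([onz('top',(a,c),.169)[:2] for a,c in zip(u,v)]); c=w.mean(0); e=np.linalg.svd(w-c)[2][0]; print('red axis',np.degrees(np.arctan2(e[1],e[0])),c,len(u))
print('dir from cam to red centroid',np.degrees(np.arctan2(c[1]-.0395,c[0]-.5715)))
# block outer edge via gradient: lsd
l=cv2.createLineSegmentDetector().detect(cv2.cvtColor(im.astype(np.uint8),cv2.COLOR_BGR2GRAY))[0][:,0]
for x1,y1,x2,y2 in l:
    if min(x1,x2)>30 and max(x1,x2)<250 and min(y1,y2)>90 and max(y1,y2)<290 and np.hypot(x2-x1,y2-y1)>45:
        a,b2=onz('top',(x1,y1),.155),onz('top',(x2,y2),.155); print((x1,y1,x2,y2),(np.degrees(np.arctan2(b2[1]-a[1],b2[0]-a[0]))%90).round(1))
```

```text
tongue 77.0 75.2 slot 75.8
block/lid edge 165.5 166.8
red axis -102.03417758093241 [0.57996288 0.07342294] 97
dir from cam to red centroid 75.99215077648782
(np.float32(209.41154), np.float32(140.48872), np.float32(100.7649), np.float32(111.35331)) 76.4
(np.float32(144.5734), np.float32(151.47734), np.float32(124.289055), np.float32(205.11983)) 76.4
(np.float32(241.92065), np.float32(110.662285), np.float32(186.85753), np.float32(108.58915)) 89.9
(np.float32(169.37729), np.float32(108.054085), np.float32(115.56233), np.float32(106.32136)) 89.8
(np.float32(175.56477), np.float32(93.33868), np.float32(243.20741), np.float32(96.12209)) 89.6
(np.float32(99.35093), np.float32(91.41511), np.float32(164.4048), np.float32(93.396965)) 89.6
(np.float32(240.22379), np.float32(176.29982), np.float32(209.23541), np.float32(272.6782)) 76.4
(np.float32(114.67451), np.float32(200.25981), np.float32(135.49956), np.float32(146.05705)) 76.4
(np.float32(204.62904), np.float32(273.80075), np.float32(67.23928), np.float32(230.71344)) 76.1
(np.float32(191.03572), np.float32(188.27489), np.float32(207.98701
[... 402 characters left out ...]
2(146.07658)) 76.3
(np.float32(120.629105), np.float32(201.87657), np.float32(140.68459), np.float32(149.39778)) 76.3
(np.float32(176.42146), np.float32(147.95958), np.float32(148.09904), np.float32(225.61554)) 76.2
(np.float32(65.43775), np.float32(224.97803), np.float32(165.84785), np.float32(256.15732)) 76.3
(np.float32(89.35204), np.float32(208.11588), np.float32(119.61901), np.float32(131.97198)) 76.2
(np.float32(121.66352), np.float32(133.04108), np.float32(91.86902), np.float32(208.12262)) 76.2
(np.float32(146.27559), np.float32(224.15724), np.float32(174.35445), np.float32(146.86754)) 76.4
(np.float32(99.36919), np.float32(113.12258), np.float32(77.58891), np.float32(165.40166)) 76.3
```

The tongue is at 76–78° and the carrier's +y axis at 76.3°, so the cam is locked. Next I'll lower the key to just over the stand (tip at about 0.07) at the original grasp xy.

Call:
jog_arm --series "0.5 -0.2 -0.2 0 -0.01 0.0014 0;0.5 -0.2 -0.2 0.03 -0.01 0.0014 0;0.5 -0.2 -0.2 0.057 -0.01 0.0014 0;0.5 -0.2 -0.2 0.057 -0.01 0.0014 0;0.5 -0.2 -0.2 0.057 -0.01 0.0014 0"

```text
time: 18.2
ee_pos: [0.5006, -0.4324, 0.1453]
orientation: [0.691, 0.158, 0.687, -0.161]
contact_force: [0.3, -0.4, -0.8]
gripper_width: 0.154
```

```bash
python3 look.py p18 390 210 60 70 130 230 50 65;python3 -c "
from h import *
print(go([.4988,-.4285,.14],64))"
```

```text
[ 0.50139022 -0.43263178  0.1462809 ] [ 0.7  0.7 -1. ] 0.15478769343904977 [ 0.97  0.72 -0.49  1.57  0.39  0.94  1.47] 18.3
[-0.11    0.54    0.18    0.0062  0.0026 -0.0042]
```

View pics/p18.png

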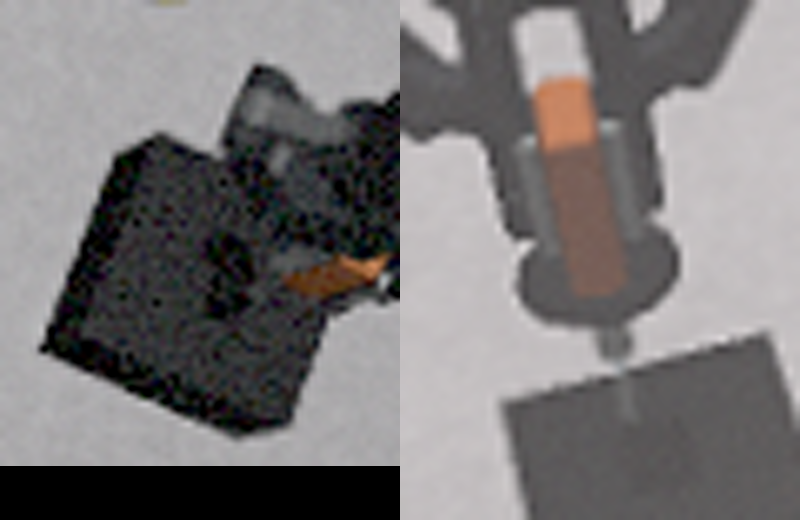

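Run:
```python
from h import *
for n in ('p18_t','p8_t'):
    im=cv2.imread(f'pics/{n}.png').astype(np.float32).mean(2); im=cv2.GaussianBlur(im,(0,0),.7)
    sub=im[240:262,412:436]; print(sub.round().astype(int)[::2,::1].tolist() if n=='p8_t' else '')
    m=sub<(np.median(sub)*0.62); nlab,lab,st,ce=cv2.connectedComponentsWithStats(m.astype(np.uint8)); i=1+st[1:,4].argmax(); c=ce[i]+[412,240]; print(n,c,st[i],onz('top',c,.05))
```

```text
p18_t [423.80519481 250.97402597] [ 8  5  8 13 77] [ 0.5033287  -0.42944456  0.05      ]
[[16, 20, 18, 18, 17, 16, 14, 12, 16, 14, 13, 16, 19, 18, 12, 15, 19, 16, 17, 19, 17, 18, 15, 18], [18, 18, 18, 17, 19, 20, 18, 16, 17, 17, 16, 16, 19, 18, 17, 15, 16, 15, 17, 16, 14, 16, 14, 13], [15, 13, 16, 16, 15, 16, 17, 20, 17, 13, 12, 11, 12, 13, 15, 15, 17, 21, 22, 17, 17, 18, 16, 16], [14, 15, 16, 19, 18, 18, 19, 20, 13, 7, 7, 4, 5, 5, 6, 6, 9, 13, 13, 15, 15, 13, 13, 17], [18, 22, 20, 15, 17, 18, 19, 15, 8, 5, 7, 8, 9, 6, 4, 5, 4, 10, 15, 16, 17, 15, 17, 18], [15, 11, 13, 16, 20, 18, 14, 15, 15, 12, 7, 4, 4, 6, 5, 7, 8, 11, 15, 15, 17, 16, 17, 17], [20, 18, 16, 15, 18, 17, 15, 15, 15, 14, 5, 2, 1, 2, 4, 8, 14, 17, 17, 17, 16, 12, 15, 16], [16, 18, 20, 17, 12, 12, 17, 19, 15, 10, 5, 4, 4, 2, 3, 10, 15, 17, 16, 17, 17, 15, 18, 19], [15, 14, 15, 12, 10, 14, 17, 16, 10, 7, 4, 2, 3, 3, 5, 13, 18, 20, 19, 19, 17, 16, 14, 15], [18, 17, 18, 17, 18, 19, 18, 17, 16, 13, 10, 8, 6, 6, 9, 15, 18, 18, 15, 19, 19, 13, 14, 14], [19, 19, 17, 18, 18, 17, 19, 17, 18, 14, 15, 17, 16, 17, 15, 15, 16, 16, 16, 15, 16, 14, 12, 15]]
p8_t [424.2        250.92222222] [ 8  5 10 14 90] [ 0.50347803 -0.43033489  0.05      ]
```

Call:
jog_arm --series "0 0.5 0.2 0.006 0.0026 -0.004 0;0 0.5 0.2 0.018 0.0026 -0.004 0;0 0.5 0.2 0.018 0.0026 -0.004 0"

```text
time: 18.6
ee_pos: [0.4966, -0.427, 0.124]
orientation: [0.687, 0.16, 0.691, -0.159]
contact_force: [-0.0, -0.6, -1.5]
gripper_width: 0.154
```

```bash
python3 look.py p19 390 210 60 70 130 230 50 65;python3 -c "
from h import *
print(go([.4988,-.4285,.084],64))"
```

```text
[ 0.49735054 -0.42741086  0.12522022] [ 0.5 -0.  -1.5] 0.1565751351128278 [ 0.96  0.74 -0.48  1.58  0.4   0.92  1.46] 18.7
[-0.08   -0.24   -0.07    0.0412 -0.0004  0.002 ]
```

View pics/p19.png

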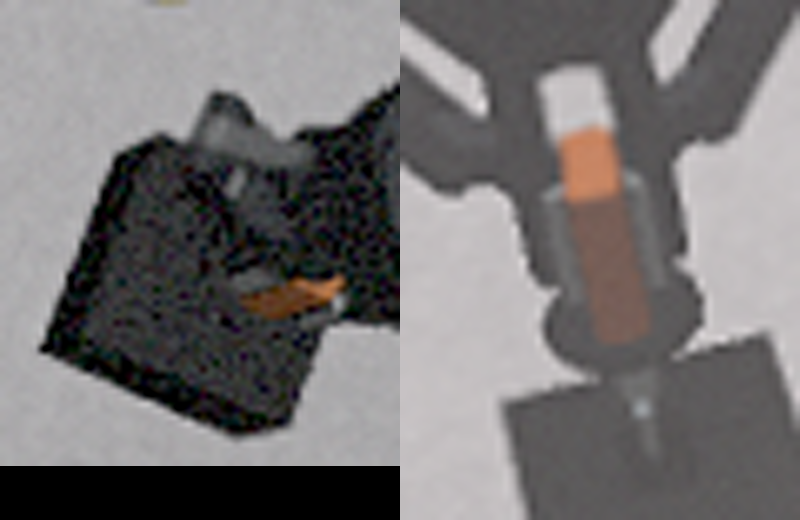

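Call:
jog_arm --series "0 -0.2 0 0 0 0.003 0;0 -0.2 0 0.01 0 0.003 0;0 -0.2 0 0.018 0 0.003 0;0 -0.2 0 0.026 0 0.003 0;0 -0.2 0 0.033 0 0.003 0;0 -0.2 0 0.033 0 0.003 0"

```text
time: 19.3
ee_pos: [0.4995, -0.4283, 0.0912]
orientation: [0.688, 0.16, 0.689, -0.159]
contact_force: [-0.5, 0.1, -1.8]
gripper_width: 0.156
```

```bash
python3 look.py p20 390 210 60 70 130 230 50 65;python3 -c "
from h import *
print(go([.4995,-.4288,.082],64))"
```

```text
[ 0.50029918 -0.42878769  0.09258537] [-0.3  0.3 -0.5] 0.15469837660285526 [ 0.95  0.79 -0.46  1.59  0.43  0.87  1.44] 19.4
[-0.08    0.01   -0.07    0.0106 -0.0004 -0.0007]
```

View pics/p20.png

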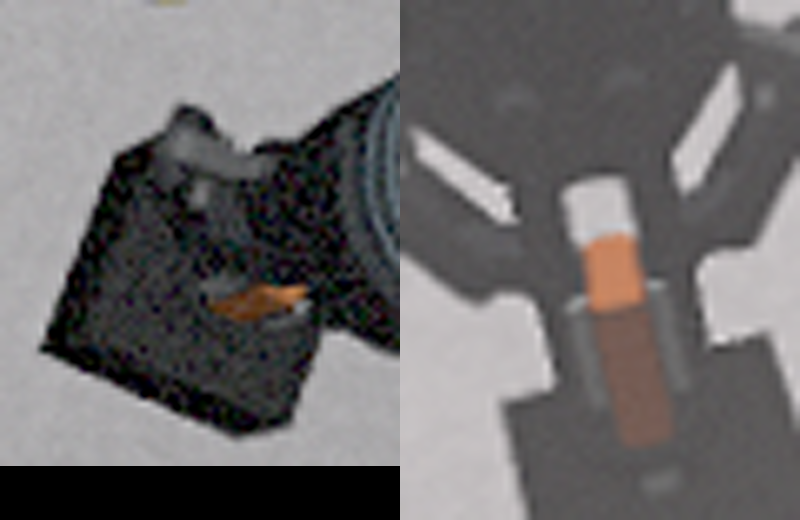

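The blade and shank are in the pocket with no contact force. I'll lower the last centimetre gently.

Call:
jog_arm --series "0 0 0 0.004 0 0 0;0 0 0 0.008 0 0 0;0 0 0 0.01 0 0 0;0 0 0 0.01 0 0 0"

```text
time: 19.8
ee_pos: [0.5001, -0.4287, 0.0824]
orientation: [0.689, 0.16, 0.689, -0.159]
contact_force: [-0.1, -0.6, -1.8]
gripper_width: 0.154
```

Call:
jog_arm --series "0 0 0 0.001 0 0 0;0 0 0 0.002 0 0 0;0 0 0 0.002 0 0 0"

```text
time: 20.1
ee_pos: [0.5005, -0.429, 0.0814]
orientation: [0.689, 0.16, 0.689, -0.159]
contact_force: [-1.3, 0.8, 3.0]
gripper_width: 0.156
```

Contact: the collar is down (+3 N). Opening and retreating straight up.

Call:
jog_arm --series "0 0 0 0 0 0 0.25;0 0 0 0 0 0 0.4;0 0 0 0 0 0 0.55;0 0 0 0 0 0 0.55;0 0 0 -0.03 0 0 0.55;0 0 0 -0.06 0 0 0.55;0 0 0 -0.1 0 0 0.55;0 0 0 -0.15 0 0 0.55;0 0 0 -0.17 0 0 0.55;0 0 0 -0.17 0 0 0.55"

```text
time: 21.1
ee_pos: [0.5021, -0.4301, 0.2551]
orientation: [0.691, 0.159, 0.686, -0.16]
contact_force: [0.7, -0.2, -0.6]
gripper_width: 0.549
```

```bash
python3 look.py p21 360 180 120 110 110 210 120 100
```

```text
[ 0.4999438  -0.42894668  0.25052096] [ 0.1  0.1 -0.6] 0.5497323310168838 [ 0.99  0.61 -0.53  1.49  0.33  1.13  1.52] 21.2
```

View pics/p21.png

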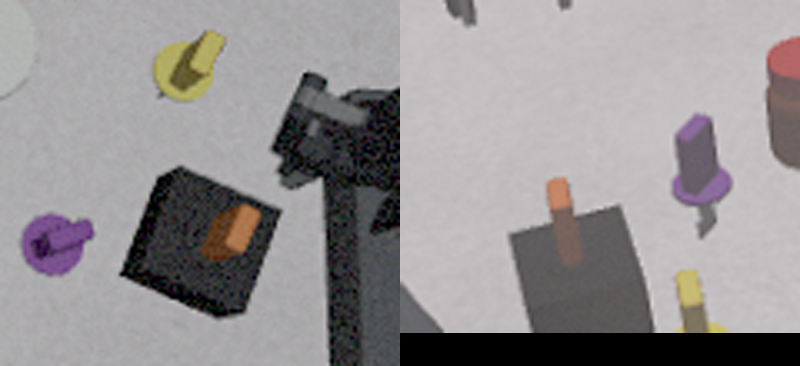

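The key stands upright in its stand at scene crop (565,220), as at the start. One numeric check before handing in.

Run:
```python
from orange import *
for n,sfx,(x0,y0,x1,y1) in (('top','t',(400,235,450,270)),('scene','s',(140,255,180,295))):
    for f in (f'pics/{n}0.png',f'pics/p21_{sfx}.png'):
        im=cv2.imread(f)[:,:,::-1].copy(); m=np.zeros(im.shape[:2],bool); m[y0:y1,x0:x1]=mask(im)[y0:y1,x0:x1]; c,C,N=mom(m); print(f,c.round(2),C.round(1).tolist(),N)
a=cv2.imread('pics/top0.png').astype(int);b=cv2.imread('pics/p21_t.png').astype(int); print('jar/tub diff',abs(a-b)[170:280,300:400].mean(),abs(a-b)[300:400,100:300].mean())
im=cv2.imread('pics/p21_t.png').astype(np.float32); B,g,r=cv2.split(cv2.GaussianBlur(im,(0,0),.5)); m=((r-g)>40); k=np.zeros_like(m); k[175:220,170:220]=m[175:220,170:220]
v,u=np.nonzero(k); w=np.array([onz('top',(x,y),.169)[:2] for x,y in zip(u,v)]); e=np.linalg.svd(w-w.mean(0))[2][0]; print('tongue deg',np.degrees(np.arctan2(e[1],e[0]))%180)
print(telemetry.state()['contact_force'], telemetry.state()['time'])
arm.close_job()
```

```text
pics/top0.png [428.62 250.26] [[19.3, -9.8], [-9.8, 19.0]] 204
pics/p21_t.png [429.   249.45] [[19.0, -9.4], [-9.4, 19.3]] 207
pics/scene0.png [158.41 274.39] [[6.2, 9.7], [9.7, 54.1]] 187
pics/p21_s.png [158.5  274.88] [[6.2, 10.2], [10.2, 53.3]] 179
jar/tub diff 2.28130303030303 2.16955
tongue deg 75.78566377659276
[ 0.09301932  0.08028918 -0.56578191] 21.2
the job is handed in; nothing more can be done
```

I closed the carrier, locked its cam and put the key back in its stand, then handed the job in at 21.2 s of the 72 s allowed. The interface gives no verdict, so this rests on my own checks.

- **Lid:** I pushed the ridge until the force reached about 30 N with no further movement. In the picture, the lid's edge was within about 2 mm of the block's edge and its far edge was flush with the rail ends.
- **Cam:** I took the orange key, not the purple or yellow one. It went into the slot with no contact force. I turned it clockwise until the torque about the vertical jumped from 0.04 to 0.5 N m.
- **Locked position:** The red tongue's axis last measured 75.8°, against 76.3° for the carrier's +y axis. An earlier fit of the same tongue gave 78°. Both are well inside the 5° tolerance.
- **Key:** It stands upright with its collar on the stand. Its centre is within 1 pixel (about 2 mm) of where it started in both views, and the gripper is open and clear above it.
- **Jar and tub:** The image difference around them was at noise level, so they have not moved.

**Disagreements:**
- The scene camera was off from the arm by about 1 pixel (3 mm), rising to 1.5 pixels at the key over the slot. I therefore aligned the blade using the relative positions of blade and cam in that view.
- A rough first check of the tongue, done directly in image pixels, suggested it was 3.6° short. The calibrated measurement did not confirm this.

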